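# Close up the head-cement vials at the fly-tying bench

### The job

Push the wooden vial caddy along the bench into the corner stop until its far long side and its left end (as the robot sees it) lie flush against the two bars. Only then take every applicator out of the drying rack and push its rod down into a vial of the caddy, one per vial, until the cap sits fully down on the vial's rim. At the end the caddy must still be flush against both bars, and the other things on the bench must be left where they are.

Things in the scene. Friction and masses are not known exactly. Their poses are not given: they have to be found in the camera images.
- corner: aluminium corner stop fixed to the bench, two bars 14 mm wide, 26 mm high. Origin: the inner corner on the bench. The long bar (264 mm) has its inner face at x = 0 of this frame, the short bar (100 mm) at y = 0; the caddy's place is on their -x, -y side: home is the caddy's centre at x = -45, y = -115 mm here, not turned relative to this frame
- caddy: loose wooden block 90 (x) by 230 (y) by 30 mm high, about 0.6 kg, with five fixed amber vials in a row along y, at x = +10 mm, 34 mm apart, 22 mm wide, rising to 86 mm. Origin: centre of underside. Slides when a side is pushed low down (4 to 10 N). Its +x face goes to the long bar, its +y face to the short bar. Nothing stands on it within 44 mm of its -x face or 36 mm of its ends
- edge_left (a point): bottom corner of the caddy block at its +x, +y edges (home: at the stop's inner corner)
- edge_right (a point): bottom corner of the caddy block at its +x, -y edges (home: against the long bar, 230 mm from the inner corner)
- vial1 (a point): centre of the mouth of vial 1 of the caddy, at rim height (86 mm above the bench), at y = -68 mm of the caddy. Neck 16 mm outside, bore 9 mm (wider below), free depth 53 mm
- vial2 (a point): centre of the mouth of vial 2 of the caddy, at rim height (86 mm above the bench), at y = -34 mm of the caddy. Neck 16 mm outside, bore 9 mm (wider below), free depth 53 mm
- vial3 (a point): centre of the mouth of vial 3 of the caddy, at rim height (86 mm above the bench), at y = 0 mm of the caddy. Neck 16 mm outside, bore 9 mm (wider below), free depth 53 mm
- vial4 (a point): centre of the mouth of vial 4 of the caddy, at rim height (86 mm above the bench), at y = 34 mm of the caddy. Neck 16 mm outside, bore 9 mm (wider below), free depth 53 mm
- vial5 (a point): centre of the mouth of vial 5 of the caddy, at rim height (86 mm above the bench), at y = 68 mm of the caddy. Neck 16 mm outside, bore 9 mm (wider below), free depth 53 mm
- rack: plywood drying rack fixed to the bench, 190 mm (its x) by 56 mm, a plate on two end boards with its top 66 mm above the bench and five 10 mm holes in a row along x, 34 mm apart, the third in the middle. Origin: centre of the underside
- app1: one of 3 to 5 identical applicators (None at the start: absent), 25 g: a wooden cap, a cylinder 16 mm in diameter, 34 mm tall, with a steel rod 6 mm in diameter reaching 50 mm down from the middle of its underside (last 4 mm tapered). Origin: centre of the cap's underside; z up through the cap. Starts hanging upright by its cap in some hole of the drying rack
- app2: one of 3 to 5 identical applicators (None at the start: absent), 25 g: a wooden cap, a cylinder 16 mm in diameter, 34 mm tall, with a steel rod 6 mm in diameter reaching 50 mm down from the middle of its underside (last 4 mm tapered). Origin: centre of the cap's underside; z up through the cap. Starts hanging upright by its cap in some hole of the drying rack
- app3: one of 3 to 5 identical applicators (None at the start: absent), 25 g: a wooden cap, a cylinder 16 mm in diameter, 34 mm tall, with a steel rod 6 mm in diameter reaching 50 mm down from the middle of its underside (last 4 mm tapered). Origin: centre of the cap's underside; z up through the cap. Starts hanging upright by its cap in some hole of the drying rack
- app4: one of 3 to 5 identical applicators (None at the start: absent), 25 g: a wooden cap, a cylinder 16 mm in diameter, 34 mm tall, with a steel rod 6 mm in diameter reaching 50 mm down from the middle of its underside (last 4 mm tapered). Origin: centre of the cap's underside; z up through the cap. Starts hanging upright by its cap in some hole of the drying rack
- app5: one of 3 to 5 identical applicators (None at the start: absent), 25 g: a wooden cap, a cylinder 16 mm in diameter, 34 mm tall, with a steel rod 6 mm in diameter reaching 50 mm down from the middle of its underside (last 4 mm tapered). Origin: centre of the cap's underside; z up through the cap. Starts hanging upright by its cap in some hole of the drying rack
- spool1: thread spool 28 mm wide, 34 mm tall. Bystander, loose, origin at the centre of its underside; leave where it is
- spool2: thread spool 28 mm wide, 34 mm tall. Bystander, loose, origin at the centre of its underside; leave where it is
- bead_jar: glass bead jar 48 mm wide, 50 mm tall. Bystander, loose, origin at the centre of its underside; leave where it is
- stacker: brass hair stacker 30 mm wide, 60 mm tall. Bystander, loose, origin at the centre of its underside; leave where it is
- hook_box: flat clear hook box 60 x 90 x 18 mm. Bystander, loose, origin at the centre of its underside; leave where it is
- varnish: small varnish bottle 36 mm wide, 55 mm tall. Bystander, loose, origin at the centre of its underside; leave where it is

How it is judged (in metres and radians):
On the way, in this order (a step that is already met when the one before it is completed fails the run):
1. the caddy is flush against both bars of the corner stop while all the applicators still hang in the rack (x of each of edge_left, edge_right in the frame of corner above -0.003 m and y of edge_left in the frame of corner above -0.003 m and x of caddy in the frame of corner above -0.06 m and height (world z) of caddy below 0.004 m and angle between caddy's own z axis and vertical below 0.03 rad and horizontal distance between each of app1, app2, app3, app4, app5 and rack below 0.085 m), for 0.2 s.
2. every applicator is seated in a vial (angle between each of app1, app2, app3, app4, app5's own z axis and vertical below 0.08 rad and linear speed of each of app1, app2, app3, app4, app5 below 0.02 m/s and ((horizontal distance between app1 and vial1 below 0.003 m and z of app1 in the frame of vial1 between -0.003 and 0.003 m) or (horizontal distance between app1 and vial2 below 0.003 m and z of app1 in the frame of vial2 between -0.003 and 0.003 m) or (horizontal distance between app1 and vial3 below 0.003 m and z of app1 in the frame of vial3 between -0.003 and 0.003 m) or (horizontal distance between app1 and vial4 below 0.003 m and z of app1 in the frame of vial4 between -0.003 and 0.003 m) or (horizontal distance between app1 and vial5 below 0.003 m and z of app1 in the frame of vial5 between -0.003 and 0.003 m)) and ((horizontal distance between app2 and vial1 below 0.003 m and z of app2 in the frame of vial1 between -0.003 and 0.003 m) or (horizontal distance between app2 and vial2 below 0.003 m and z of app2 in the frame of vial2 between -0.003 and 0.003 m) or (horizontal distance between app2 and vial3 below 0.003 m and z of app2 in the frame of vial3 between -0.003 and 0.003 m) or (horizontal distance between app2 and vial4 below 0.003 m and z of app2 in the frame of vial4 between -0.003 and 0.003 m) or (horizontal distance between app2 and vial5 below 0.003 m and z of app2 in the frame of vial5 between -0.003 and 0.003 m)) and ((horizontal distance between app3 and vial1 below 0.003 m and z of app3 in the frame of vial1 between -0.003 and 0.003 m) or (horizontal distance between app3 and vial2 below 0.003 m and z of app3 in the frame of vial2 between -0.003 and 0.003 m) or (horizontal distance between app3 and vial3 below 0.003 m and z of app3 in the frame of vial3 between -0.003 and 0.003 m) or (horizontal distance between app3 and vial4 below 0.003 m and z of app3 in the frame of vial4 between -0.003 and 0.003 m) or (horizontal distance between app3 and vial5 below 0.003 m and z of app3 in the frame of vial5 between -0.003 and 0.003 m)) and ((horizontal distance between app4 and vial1 below 0.003 m and z of app4 in the frame of vial1 between -0.003 and 0.003 m) or (horizontal distance between app4 and vial2 below 0.003 m and z of app4 in the frame of vial2 between -0.003 and 0.003 m) or (horizontal distance between app4 and vial3 below 0.003 m and z of app4 in the frame of vial3 between -0.003 and 0.003 m) or (horizontal distance between app4 and vial4 below 0.003 m and z of app4 in the frame of vial4 between -0.003 and 0.003 m) or (horizontal distance between app4 and vial5 below 0.003 m and z of app4 in the frame of vial5 between -0.003 and 0.003 m)) and ((horizontal distance between app5 and vial1 below 0.003 m and z of app5 in the frame of vial1 between -0.003 and 0.003 m) or (horizontal distance between app5 and vial2 below 0.003 m and z of app5 in the frame of vial2 between -0.003 and 0.003 m) or (horizontal distance between app5 and vial3 below 0.003 m and z of app5 in the frame of vial3 between -0.003 and 0.003 m) or (horizontal distance between app5 and vial4 below 0.003 m and z of app5 in the frame of vial4 between -0.003 and 0.003 m) or (horizontal distance between app5 and vial5 below 0.003 m and z of app5 in the frame of vial5 between -0.003 and 0.003 m))), for 0.2 s.
At the end, for the whole second after the job is handed in: The caddy lies flat on the bench with both ends of its far side within 3 mm of the long bar and its left end within 3 mm of the short bar; every applicator present is upright, its cap's underside within 3 mm of a vial's rim in height and within 3 mm of its centre; all at rest (all of step 2 and x of each of edge_left, edge_right in the frame of corner above -0.003 m and y of edge_left in the frame of corner above -0.003 m and x of caddy in the frame of corner above -0.06 m and height (world z) of caddy below 0.004 m and angle between caddy's own z axis and vertical below 0.03 rad and linear speed of caddy below 0.02 m/s); the robot touches nothing.
It fails at once if a bystander (spool, jar, stacker, hook box, bottle) is moved more than 3 cm (distance of any of spool1, spool2, bead_jar, stacker, hook_box, varnish from where it was at the start of the episode above 0.03 m).
Of app1, app2, app3, app4, app5 only 3 to 5 are there at a start; the rules pass over those that are not, and their reading is None.
At some moment in a run one of caddy may be knocked a few centimetres aside while the robot is not near it.
It also fails if it takes over 210 s, if anything falls off the work surface, if the arm or the gripper's body presses on something with over 40 N, if the wrist force passes 120 N, or if a joint passes its speed limit or range.

### The arm

A 7-joint arm with a two-finger parallel gripper is mounted at the origin on the work surface. World frame = base frame: x ahead of the robot, y to its left, z up, the work surface at z = 0. Lengths are in m, angles in degrees, forces in N, time in s.
With the tool pointing down it reaches from about 0.425 to 0.875 m from the base axis. Payload 4.7 kg.
Tool frame: the origin (TCP) lies midway between the tips of the shut fingers; the grasp point (between the pads) lies 19 mm behind it; z points along the fingers, y is the direction in which the jaws open and shut (so a half turn about z gives the same grasp; the last joint's range is limited). The gripper opens to 87 mm and grips with 3 to 60 N. Pads are 19 mm wide; open, the fingers measure 117 mm over their backs; the gripper's body (75 mm by 190 mm) begins 51 mm behind the grasp point.
Start: joints at [71.052, 18.392, -4.016, 83.108, 1.295, 78.541, -3.26], TCP at [0.22, -0.612, 0.223] pointing down, gripper open.
Joint ranges: [-163.93, 163.93], [-17.29, 119.83], [-79.2, 71.16], [3.27, 140.29], [-89.18, 269.18], [5.43, 117.66], [-154.24, 154.24]. Speed limits (degrees/s): [147.25, 147.25, 180, 180, 180, 180, 180].

### API

Orientations are given as [roll, pitch, yaw] about the fixed x, y, z axes, in that order (R = Rz(yaw) Ry(pitch) Rx(roll)).
In Python, from cell import env gives the robot as it stands.
- The arm moves only by the tool apply_moves, never from a script. Its argument "targets" is a list of rows, each a list of 2 entries, a list of its own where there are three numbers: the shift along the world's x, y, z in mm, then the turn, a rotation vector about the world's x, y, z in rad. A call has 1 to 8 rows; each row is the pose to reach, as a shift and turn from the pose commanded when the call began; what a row does not reach only later rows make up. A row lasts 1/10 s, in which the tool goes at most 50 mm and 8.59 degrees, less where a joint would pass 70% of its speed; a pose out of reach is approached as far as the arm can. A call with a gripper value outside its range is refused whole. "hand" is the finger opening in mm, from 0 to 87, set as the call begins (left out, the last holds). The fingers move at their own pace and stop on an object; "squeeze" is the grip in N (left out, the last holds). Time passes only in rows, so rows that repeat a pose let the fingers close. It gives the time, the measured TCP pose, the force and the opening at its end, in the units of the state.
- env.get_obs(): the state, without advancing time (a new reading comes with each control period).
- env.read_camera(name): name is "scene" or "top" or "wrist"; returns a dict with "image" (400x640x3 uint8, red, green, blue), "camera_matrix" (3x3 intrinsics, pixels), "k1" (the pictures are not rectified: a ray, as slopes to the right and down, at radius r is drawn at 1 + k1 r^2 times it, then the intrinsics apply), "camera_from_world" (4x4, takes a point from world to camera coordinates); the wrist camera has in their place "mount" (4x4, takes a point from camera to tool coordinates, whose origin is the TCP and whose axes are the flange's). Camera axes: x right, y down, z forward; pixel columns grow to the right and rows downward; lengths in m; the calibration is good to about 2 mm. A picture is of the moment at which its call begins: read the wrist's pose just before it. There is no depth.
- env.sign_off(): hands the job in, once; it reports no verdict.
Trained networks look in a picture, given as the dict that the camera call returned (one of the last four; its "shot" number tells which), for a name from the list of things; names that differ only in an ending like _2 or _b are one class to them, and where a whole thing is asked for, a point or a joint stands for the part that bears it (a point fixed in the world has none). Each returns a list of dicts, best first, with "conf" (0 to 1); they miss things now and then, are a little off and sometimes report something else, mostly with a low value. They report only what shows in the picture. A call takes as long as a camera call.
- env.regions_of(picture, target): "region" (400x640 bool, what is visible of it) and "rect" ([left, top, right, bottom] in pixels, round what is visible of it).
The state is a dict: "time_s": time; "qpos": joint angles; "joint_velocities": joint speeds; "effort": joint torques, N m; "tool_pos": TCP position; "tool_rot": TCP orientation; "force": force on the tool from outside, world axes, zero at the start; "wrist_torque": the same for the moment, N m; "grip_width": finger opening in m.
Only numpy, scipy, OpenCV 4.12 (cv2) and the standard library are available. Lean on these libraries where they do the work, as an engineer would, in place of code of your own. Each camera call takes 0.05 s, during which the arm holds its last target. There are 200 camera calls.

## Working session

There is one attempt and no reset: what is moved stays moved. The work goes in short steps, Python scripts to look and compute and a tool call to move; the robot and the scene stay as the last step left them, time stands still between calls to the robot, and variables do not carry over. Pictures are saved under pics/ and viewed, about 12 in all and at most 16, crops included, and the job is handed in when it is done.

Besides the shell and the picture viewer there is one more tool, called after "Emit:" in YAML: its name, and indented under it one key for each argument. apply_moves: Moves the arm, as the interface text tells. Its arguments: {"type":"object","properties":{"targets":{"type":"array","items":{"type":"array"}},"hand":{"type":"number"},"squeeze":{"type":"number"}},"required":["targets"]}

```bash
ls; mkdir -p pics
cat > h.py <<'E'
import numpy as np, cv2
from cell import env
from scipy.spatial.transform import Rotation as R
def shot(n,save=None):
    o=env.get_obs(); p=env.read_camera(n)
    if n=="wrist":
        T=np.eye(4); T[:3,:3]=R.from_euler('xyz',o['tool_rot'],degrees=True).as_matrix(); T[:3,3]=o['tool_pos']
        p['camera_from_world']=np.linalg.inv(T@np.array(p['mount']))
    if save: cv2.imwrite('pics/'+save,cv2.cvtColor(p['image'],cv2.COLOR_RGB2BGR))
    return p
def proj(p,P):
    P=np.atleast_2d(P); T=np.array(p['camera_from_world']); c=P@T[:3,:3].T+T[:3,3]
    s=c[:,:2]/c[:,2:]; s=s*(1+p['k1']*(s**2).sum(1,keepdims=True)); K=np.array(p['camera_matrix'])
    return s@K[:2,:2].T+K[:2,2]
def back(p,uv,z):
    uv=np.atleast_2d(uv).astype(float); K=np.array(p['camera_matrix']); d=(uv-K[:2,2])@np.linalg.inv(K[:2,:2]).T
    s=d.copy()
    for _ in range(20): s=d/(1+p['k1']*(s**2).sum(1,keepdims=True))
    T=np.array(p['camera_from_world']); Ri=T[:3,:3].T; o=-Ri@T[:3,3]
    r=np.c_[s,np.ones(len(s))]@Ri.T
    return o+r*((z-o[2])/r[:,2])[:,None]
E
python3 - <<'E'
from h import *
print(env.get_obs())
for n in("top","scene","wrist"):
    p=shot(n,n+"0.png"); print(n,p['k1'],np.round(np.linalg.inv(p['camera_from_world']),3).tolist(),np.array(p['camera_matrix']).tolist())
    if n=="wrist": print(p['mount'])
    if n!="wrist":
        for t in("caddy","corner","rack","app1","spool1","bead_jar","stacker","hook_box","varnish","vial1"):
            print(t,[(round(r['conf'],2),[round(float(x)) for x in r['rect']]) for r in env.regions_of(p,t)])
E
```

```text
pics
{'time_s': 0.0, 'qpos': array([71.05273873, 18.43935414, -4.01896561, 83.175256  ,  1.29311468,
       78.54192988, -3.26023632]), 'joint_velocities': array([ 0.01603845,  0.05649758,  0.00597722,  0.02357011,  0.08231211,
       -0.03957675,  0.06412899]), 'effort': array([ 2.78947664e-04, -4.91289496e+01, -4.03695619e-01, -3.12525773e+01,
       -6.38461090e-02,  4.36897378e-02,  1.69724290e-04]), 'tool_pos': array([ 0.21950698, -0.61121231,  0.22145555]), 'tool_rot': array([-1.79888616e+02,  2.91296015e-03,  1.97596678e+01]), 'force': array([-0.94911786,  0.26835523,  0.20429127]), 'wrist_torque': array([ 0.0142486 , -0.00620033, -0.00584336]), 'grip_width': 0.08705547399416066}
top -0.06782233439244473 [[0.003, -0.982, 0.189, 0.366], [-1.0, 0.001, 0.024, -0.009], [-0.023, -0.189, -0.982, 1.169], [0.0, 0.0, 0.0, 1.0]] [[404.9142496411947, 0.0, 324.2338238345015], [0.0, 404.9142496411947, 205.81578960525377], [0.0, 0.0, 1.0]]
caddy [(0.83, [278, 206, 356, 246])]
corner [(0.93, [246, 179, 346, 217])]
rack [(0.61, [414, 180, 445, 256]), (0.38, [367, 263, 378, 273])]
app1 [(0.61,
[... 1133 characters left out ...]
0.66, [214, 158, 229, 179])]
hook_box [(0.81, [265, 248, 304, 281])]
varnish [(0.91, [452, 269, 470, 293])]
vial1 [(0.97, [310, 184, 390, 253]), (0.24, [216, 155, 227, 178])]
wrist -0.02628504739740799 [[0.337, -0.902, -0.27, 0.293], [-0.942, -0.322, -0.097, -0.586], [0.001, 0.287, -0.958, 0.385], [0.0, 0.0, 0.0, 1.0]] [[353.64730189294295, 0.0, 319.2478366332942], [0.0, 353.64730189294295, 200.93845182620692], [0.0, 0.0, 1.0]]
[[-1.45341149e-03 -9.58031119e-01 -2.86660536e-01  7.75337946e-02]
 [ 9.99998506e-01 -1.66065645e-03  4.79840143e-04  1.94707013e-04]
 [-9.35746457e-04 -2.86659411e-01  9.58032101e-01 -1.62272667e-01]
 [ 0.00000000e+00  0.00000000e+00  0.00000000e+00  1.00000000e+00]]
```

Run:
```python
import cv2
a=cv2.imread('pics/top0.png')[120:300,170:490]; cv2.imwrite('pics/v1.png',cv2.resize(a,None,fx=2.5,fy=2.5,interpolation=cv2.INTER_CUBIC))
a=cv2.imread('pics/scene0.png')[130:310,200:480]; cv2.imwrite('pics/v2.png',cv2.resize(a,None,fx=2.8,fy=2.8,interpolation=cv2.INTER_CUBIC))
```

```text
(no output)
```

View pics/v1.png

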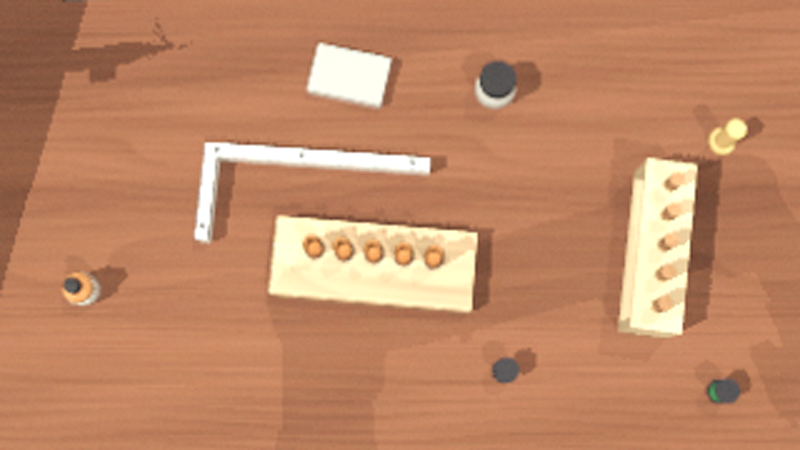

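View pics/v2.png

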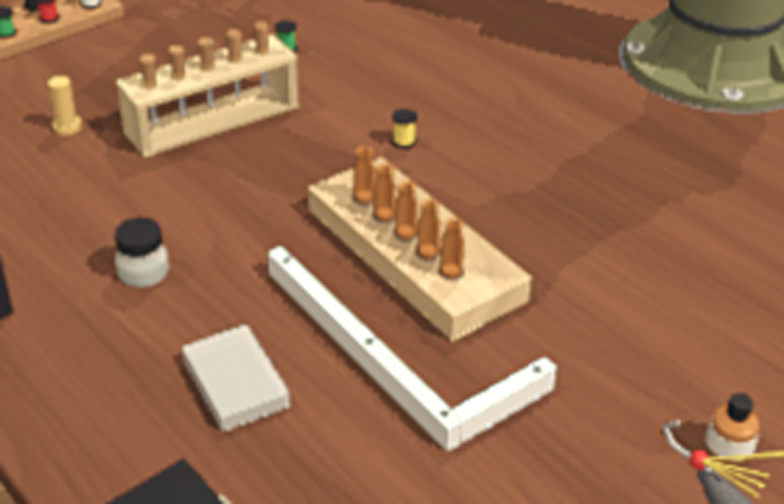

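The top view shows five applicators in the rack (right, crop 665-680, 180-305). The caddy is at crop (375,265), and the stop's inner corner is near crop (216,160), up and to the left of it. I'll fit the geometry to the network masks.

```bash
cat >> h.py <<'E'
from scipy.optimize import minimize
def box(x0,x1,y0,y1,z0,z1): return np.array([[x,y,z] for x in(x0,x1) for y in(y0,y1) for z in(z0,z1)])
def cyl(x,y,r,z0,z1):
    a=np.linspace(0,2*np.pi,24,endpoint=False); return np.array([[x+r*np.cos(t),y+r*np.sin(t),z] for t in a for z in(z0,z1)])
V=[-.068,-.034,0,.034,.068]
M={'caddy':[box(-.045,.045,-.115,.115,0,.03)]+[cyl(.01,y,.011,.03,.066) for y in V]+[cyl(.01,y,.008,.066,.086) for y in V],
 'corner':[box(0,.014,-.25,.014,0,.026),box(-.1,.014,0,.014,0,.026)],
 'rack':[box(-.095,.095,-.028,.028,0.058,.066),box(-.095,-.085,-.028,.028,0,.066),box(.085,.095,-.028,.028,0,.066)]}
def place(P,q):
    c,s=np.cos(q[2]),np.sin(q[2]); return np.c_[q[0]+c*P[:,0]-s*P[:,1],q[1]+s*P[:,0]+c*P[:,1],P[:,2]]
S=4
def render(p,model,q):
    im=np.zeros((400*S,640*S),np.uint8)
    for P in model:
        h=cv2.convexHull(((proj(p,place(P,q))+.5)*S-.5).astype(np.float32))
        cv2.fillConvexPoly(im,np.round(h*16).astype(np.int32),255,shift=4)
    return cv2.resize(im,(640,400),interpolation=cv2.INTER_AREA)/255.
def fit(obs,model,q0,step=(.01,.01,.05)):
    def f(q):
        c=0
        for p,m in obs:
            r=render(p,model,q); c+=1-np.minimum(r,m).sum()/np.maximum(r,m).sum()
        return c/len(obs)
    q=np.array(q0,float)
    for k in(1,.2):
        sim=np.vstack([q]+[q+k*np.eye(3)[i]*step[i] for i in range(3)])
        r=minimize(f,q,method='Nelder-Mead',options=dict(initial_simplex=sim,xatol=1e-5,fatol=1e-6,maxiter=150)); q=r.x
    return q,r.fun
E
cat > m.py <<'E'
from h import *
p=shot("top");s=shot("scene")
def g(pic,t,i=0):
    r=env.regions_of(pic,t); return r[i]['region'].astype(float)
print('inner corner guess',back(p,[[170+216/2.5,120+160/2.5]],.026),'caddy',back(p,[[170+375/2.5,120+263/2.5]],.03),'rack',back(p,[[170+663/2.5,120+247/2.5]],.066))
rs={r:env.regions_of(s,r) for r in('caddy','corner','rack')}
pick=lambda L,box:[r['region'].astype(float) for r in L if abs(np.array(r['rect'])-box).max()<12]
sb={'caddy':[310,183,390,251],'corner':[294,220,397,288],'rack':[240,146,304,184]}
tb={'caddy':[278,206,356,246],'corner':[246,179,346,217],'rack':[414,180,445,256]}
q0={'caddy':back(p,[[320,225]],.03)[0][:2].tolist()+[-.04],'corner':back(p,[[256.4,184]],.026)[0][:2].tolist()+[-.05],'rack':back(p,[[435,219]],.066)[0][:2].tolist()+[1.6]}
for t in q0:
    T=pick(env.regions_of(p,t),tb[t])[:1]; Q=pick(rs[t],sb[t])[:1]
    for nm,o in(('top',[(p,m) for m in T]),('scn',[(s,m) for m in Q]),('both',[(p,m) for m in T]+[(s,m) for m in Q])):
        if o:
            q,f=fit(o,M[t],q0[t]); print(t,nm,len(o),np.round(q[:2]*1000,1),round(np.degrees(q[2]),2),round(f,3))
E
python3 m.py
```

```text
inner corner guess [[0.65020795 0.21651846 0.026     ]] caddy [[0.52818359 0.02977357 0.03      ]] rack [[ 0.54043527 -0.28867488  0.066     ]]
caddy top 1 [530.7  33.6] -4.75 0.05
caddy scn 1 [529.4  34.1] -4.89 0.029
caddy both 2 [530.   34.7] -4.82 0.043
corner top 1 [659.8 217.3] -4.64 0.111
corner scn 1 [655.2 218.8] -3.87 0.078
corner both 2 [658.2 218. ] -4.25 0.121
rack top 1 [ 544.1 -287.6] 172.19 0.238
rack scn 1 [ 559.4 -251.9] 134.53 0.634
rack both 2 [ 543.9 -287. ] 172.41 0.367
```

Emit:
apply_moves:
  targets:
    - [[18,46,2],[0,0,-0.053]]
    - [[36,92,4],[0,0,-0.106]]
    - [[54,138,6],[0,0,-0.159]]
    - [[72,184,8],[0,0,-0.212]]
    - [[90,230,10],[0,0,-0.265]]
    - [[108,276,12],[0,0,-0.318]]
    - [[126,322,14],[0,0,-0.371]]
    - [[144,368,16],[0,0,-0.424]]

```text
time_s: 2.35
tool_pos: [0.3641, -0.2418, 0.239]
tool_rot: [179.9, -0.0, -4.7]
force: [1.1, 0.1, 0.8]
grip_width: 0.0869
```

Emit:
apply_moves:
  targets:
    - [[18,46,2],[0,0,0]]
    - [[36,92,4],[0,0,0]]
    - [[54,138,6],[0,0,0]]
    - [[72,184,8],[0,0,0]]
    - [[90,230,10],[0,0,0]]
    - [[108,278,12],[0,0,0]]
    - [[108,278,12],[0,0,0]]

```text
time_s: 3.05
tool_pos: [0.4729, 0.0422, 0.2516]
tool_rot: [-179.8, -0.1, -3.9]
force: [-0.9, -0.3, 0.9]
grip_width: 0.0869
```

```bash
cat > w.py <<'E'
from h import *
import sys
p=shot("wrist",sys.argv[1]); o=env.get_obs(); print(o['time_s'],np.round(o['tool_pos']*1000,1),np.round(o['tool_rot'],2),np.round(o['force'],1))
g={'caddy':(.530,.0343,-.083),'corner':(.658,.218,-.075),'rack':(.544,-.287,-.13)}
for t in sys.argv[2:]:
    for r in env.regions_of(p,t)[:2]:
        q,f=fit([(p,r['region'].astype(float))],M[t],g[t]); print(t,round(r['conf'],2),np.round(r['rect']),np.round(q[:2]*1000,1),round(np.degrees(q[2]),2),round(f,3))
E
python3 w.py w1.png caddy corner
```

```text
3.1 [472.2  38.4 251.1] [-1.7994e+02 -6.0000e-02 -4.0900e+00] [-0.6 -0.3  0.3]
caddy 0.69 [214.  72. 437. 163.] [526.5  32.6] -5.1 0.027
corner 0.7 [118.   0. 382. 106.] [655.3 216.9] -4.33 0.037
corner 0.35 [627.  52. 636.  54.] [658. 218.] -4.3 1.0
```

View pics/w1.png

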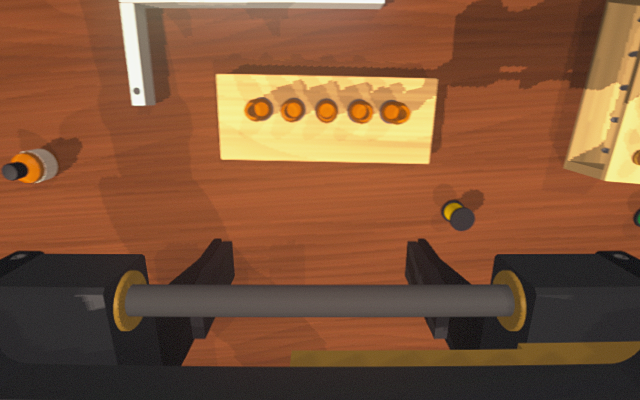

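The wrist picture shows the caddy at px (214-437, 72-163), the stop at the top left, and the fingers just behind the caddy's near face. I'll back off a little, descend, and push in +x.

Emit:
apply_moves:
  targets:
    - [[-20,-1,-30],[0,0,0]]
    - [[-20,-1,-75],[0,0,0]]
    - [[-20,-1,-120],[0,0,0]]
    - [[-20,-1,-165],[0,0,0]]
    - [[-20,-1,-205],[0,0,0]]
    - [[-20,-1,-230],[0,0,0]]
    - [[-20,-1,-237],[0,0,0]]
    - [[-20,-1,-237],[0,0,0]]

```text
time_s: 4.0
tool_pos: [0.4509, 0.0319, 0.013]
tool_rot: [180.0, 0.1, -4.7]
force: [0.1, -0.2, 0.4]
grip_width: 0.0869
```

Emit:
apply_moves:
  targets:
    - [[8,0,0],[0,0,0]]
    - [[16,0,0],[0,0,0]]
    - [[24,0,0],[0,0,0]]
    - [[32,0,0],[0,0,0]]
    - [[40,0,0],[0,0,0]]
    - [[48,0,0],[0,0,0]]
    - [[48,0,0],[0,0,0]]

```text
time_s: 4.7
tool_pos: [0.5008, 0.0331, 0.0141]
tool_rot: [180.0, -0.0, -4.6]
force: [-0.7, -0.5, 0.5]
grip_width: 0.0867
```

Emit:
apply_moves:
  targets:
    - [[8,0,0],[0,0,0]]
    - [[16,0,0],[0,0,0]]
    - [[22,0,0],[0,0,0]]
    - [[28,0,0],[0,0,0]]
    - [[32,0,0],[0,0,0]]
    - [[34,0,0],[0,0,0]]

```text
time_s: 5.3
tool_pos: [0.5337, 0.0332, 0.0136]
tool_rot: [180.0, 0.0, -4.5]
force: [-5.1, -0.2, 2.1]
grip_width: 0.0869
```

```bash
sed -i "s/(.530,.0343,-.083)/(.585,.034,-.08)/" w.py; python3 w.py w2.png caddy corner
```

```text
5.35 [533.9  33.2  13.6] [ 1.80e+02  2.00e-02 -4.54e+00] [-2.6 -0.2  0.1]
caddy 0.67 [  5.  34. 602. 249.] [589.3  33.5] -4.64 0.014
corner 0.62 [  1.   0. 464.  35.] [656.8 217.4] -4.83 0.015
```

Emit:
apply_moves:
  targets:
    - [[2,0,0],[0,0,0]]
    - [[4,0,0],[0,0,0]]
    - [[6,0,0],[0,0,0]]
    - [[7,0,0],[0,0,0]]
    - [[8,0,0],[0,0,0]]
    - [[8,0,0],[0,0,0]]

```text
time_s: 6.05
tool_pos: [0.5397, 0.0333, 0.0135]
tool_rot: [179.9, 0.2, -4.5]
force: [-9.2, -0.3, 7.3]
grip_width: 0.0868
```

Emit:
apply_moves:
  targets:
    - [[1,0,0],[0,0,0]]
    - [[2,0,0],[0,0,0]]
    - [[2,0,0],[0,0,0]]

```text
time_s: 6.35
tool_pos: [0.5398, 0.0332, 0.0133]
tool_rot: [179.9, 0.5, -4.5]
force: [-14.4, -1.1, 10.6]
grip_width: 0.0871
```

Emit:
apply_moves:
  targets:
    - [[-15,0,0],[0,0,0]]
    - [[-25,0,20],[0,0,0]]
    - [[-25,0,65],[0,0,0]]
    - [[-25,0,110],[0,0,0]]
    - [[-25,0,150],[0,0,0]]
    - [[-25,0,150],[0,0,0]]
  hand: 40

```text
time_s: 6.95
tool_pos: [0.5244, 0.0338, 0.1703]
tool_rot: [180.0, -0.9, -4.5]
force: [0.2, 1.0, -0.2]
grip_width: 0.047
```

```bash
python3 -c "
from h import *
print(np.round(env.get_obs()['qpos'],1),env.get_obs()['tool_pos'])"; sed -i "s/(.585,.034,-.08)/(.597,.034,-.08)/" w.py; python3 w.py w3.png caddy corner
```

```text
[  35.8    8.   -45.5  104.2    6.3   69.5 -106. ] [0.52436696 0.03376295 0.17034654]
7.0 [522.4  33.3 167.4] [179.97  -0.59  -4.55] [0.3 0.3 0.1]
caddy 0.68 [168.  51. 454. 162.] [595.3  33.2] -4.67 0.016
corner 0.57 [ 63.  31. 389. 172.] [654.7 217.3] -4.18 0.114
```

Emit:
apply_moves:
  targets:
    - [[6,-18,0],[0,0,0.14]]
    - [[12,-36,0],[0,0,0.28]]
    - [[20,-54,0],[0,0,0.42]]
    - [[30,-72,0],[0,0,0.56]]
    - [[40,-90,0],[0,0,0.7]]
    - [[50,-110,0],[0,0,0.84]]
    - [[60,-130,0],[0,0,0.98]]
    - [[71,-143,0],[0,0,1.12]]

```text
time_s: 7.9
tool_pos: [0.5893, -0.1118, 0.1614]
tool_rot: [-179.9, 0.1, 59.9]
force: [0.4, 0.2, 0.6]
grip_width: 0.0401
```

Emit:
apply_moves:
  targets:
    - [[0,0,0],[0,0,0.14]]
    - [[0,0,0],[0,0,0.28]]
    - [[0,0,-20],[0,0,0.42]]
    - [[0,0,-60],[0,0,0.451]]
    - [[0,0,-100],[0,0,0.451]]
    - [[0,0,-135],[0,0,0.451]]
    - [[0,0,-149],[0,0,0.451]]
    - [[0,0,-149],[0,0,0.451]]

```text
time_s: 8.7
tool_pos: [0.5874, -0.1091, 0.0115]
tool_rot: [-179.7, -0.1, 85.5]
force: [0.2, 0.4, 0.8]
grip_width: 0.0397
```

```bash
python3 -c "
from h import *
print(np.round(env.get_obs()['qpos'],1),env.get_obs()['tool_pos'])"; python3 w.py w4.png caddy
```

```text
[ 45.4  31.2 -46.6 101.4  25.9  59.1 -15.4] [ 0.58743934 -0.10914556  0.01151076]
8.75 [ 589.3 -109.2   13.8] [-1.7991e+02 -6.0000e-02  8.5500e+01] [ 0.6 -0.3  1. ]
caddy 0.57 [189.   0. 431. 215.] [595.1  34.2] -4.51 0.011
```

Emit:
apply_moves:
  targets:
    - [[1,12,0],[0,0,0]]
    - [[2,22,0],[0,0,0]]
    - [[2,32,0],[0,0,0]]
    - [[3,42,0],[0,0,0]]
    - [[4,52,0],[0,0,0]]
    - [[5,62,0],[0,0,0]]
    - [[5,70,0],[0,0,0]]
    - [[6,76,0],[0,0,0]]

```text
time_s: 9.6
tool_pos: [0.5968, -0.0351, 0.0164]
tool_rot: [179.8, 0.2, 85.5]
force: [-0.6, -6.3, 5.3]
grip_width: 0.04
```

Emit:
apply_moves:
  targets:
    - [[0,3,0],[0,0,0]]
    - [[1,6,0],[0,0,0]]
    - [[1,9,0],[0,0,0]]
    - [[1,11,0],[0,0,0]]
    - [[1,11,0],[0,0,0]]

```text
time_s: 10.1
tool_pos: [0.5977, -0.0242, 0.0161]
tool_rot: [179.9, 0.2, 85.5]
force: [-0.6, -4.8, 4.2]
grip_width: 0.04
```

Emit:
apply_moves:
  targets:
    - [[0,2,0],[0,0,0]]
    - [[0,4,0],[0,0,0]]
    - [[0,5,0],[0,0,0]]
    - [[0,5,0],[0,0,0]]

```text
time_s: 10.5
tool_pos: [0.5978, -0.0194, 0.0161]
tool_rot: [179.8, 0.2, 85.4]
force: [0.2, -5.5, 3.9]
grip_width: 0.0401
```

Emit:
apply_moves:
  targets:
    - [[0,1,0],[0,0,0]]
    - [[0,2,0],[0,0,0]]
    - [[0,3,0],[0,0,0]]
    - [[0,3,0],[0,0,0]]

```text
time_s: 10.9
tool_pos: [0.5978, -0.0193, 0.0161]
tool_rot: [179.9, 0.4, 85.4]
force: [-1.3, -9.5, 5.0]
grip_width: 0.04
```

```bash
sed -i "s/(.597,.034,-.08)/(.603,.105,-.08)/" w.py; python3 w.py w5.png caddy corner; sed -i '/^q0=/,$d' m.py
cat >> m.py <<'E'
q0={'caddy':(.603,.105,-.08),'corner':(.657,.218,-.08),'rack':(.544,-.287,-.13)}
import sys
for t in sys.argv[1:]:
    for nm,c in(('top',p),('scn',s)):
        for r in env.regions_of(c,t)[:2]:
            q,f=fit([(c,r['region'].astype(float))],M[t],q0[t]); print(t,nm,round(r['conf'],2),np.round(q[:2]*1000,1),round(np.degrees(q[2]),2),round(f,3))
E
python3 m.py caddy corner rack|grep -v guess
```

```text
10.95 [597.8 -19.3  16.1] [179.86   0.41  85.35] [ -0.8 -10.    5.2]
caddy 0.65 [181.   0. 421. 247.] [600.2 106.9] -4.69 0.01
corner 0.98 [390.   2. 455. 277.] [663.4 232.8] -6.29 0.298
caddy top 0.57 [605.  111.7] -4.91 0.185
caddy top 0.32 [603. 105.] -4.58 1.0
caddy scn 0.6 [588.3  91.9] -3.49 0.183
corner top 0.82 [659.  219.3] -3.62 0.44
corner scn 0.56 [656.2 216.9] -4.59 0.112
rack top 0.86 [ 545.  -287.2] -9.12 0.276
rack scn 0.89 [ 544.8 -286. ] -5.27 0.564
rack scn 0.54 [ 544. -287.] -7.45 1.0
```

Emit:
apply_moves:
  targets:
    - [[0,-20,0],[0,0,0]]
    - [[0,-25,30],[0,0,0]]
    - [[0,-25,75],[0,0,0]]
    - [[0,-25,120],[0,0,0]]
    - [[-10,-15,145],[0,0,-0.14]]
    - [[-25,0,145],[0,0,-0.28]]
    - [[-40,20,145],[0,0,-0.42]]
    - [[-55,40,145],[0,0,-0.56]]
  hand: 87

```text
time_s: 12.4
tool_pos: [0.5412, 0.0277, 0.1604]
tool_rot: [179.9, -0.1, 53.1]
force: [0.1, 0.8, -0.7]
grip_width: 0.0861
```

Emit:
apply_moves:
  targets:
    - [[-10,15,0],[0,0,-0.14]]
    - [[-20,30,0],[0,0,-0.28]]
    - [[-21,45,0],[0,0,-0.42]]
    - [[-21,60,0],[0,0,-0.56]]
    - [[-21,75,0],[0,0,-0.7]]
    - [[-21,84,0],[0,0,-0.84]]
    - [[-21,84,0],[0,0,-0.98]]
    - [[-21,84,0],[0,0,-1.011]]

```text
time_s: 13.2
tool_pos: [0.5202, 0.1118, 0.1601]
tool_rot: [-180.0, -0.0, -4.6]
force: [-0.1, -0.5, 0.1]
grip_width: 0.087
```

```bash
python3 w.py w6.png caddy corner;python3 -c "
from h import *
print(np.round(env.get_obs()['qpos'],1))"
```

```text
13.25 [520.2 111.4 160.1] [-1.7996e+02 -5.0000e-02 -4.5500e+00] [-0.3 -0.1 -0. ]
corner 0.82 [148.  14. 492. 160.] [655.1 217.1] -4.39 0.298
[  28.1   10.7  -47.1  103.3    8.3   69.5 -115.8]
```

View pics/w6.png

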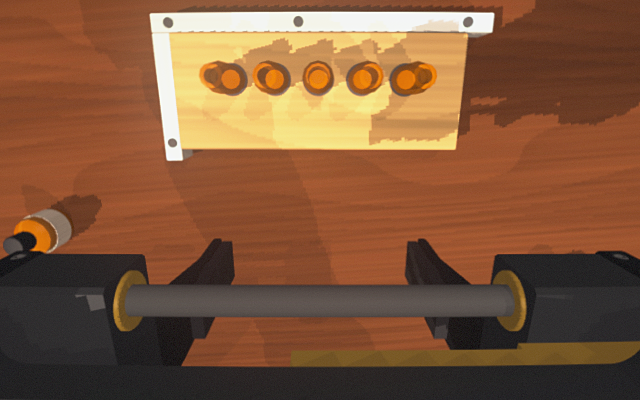

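Emit:
apply_moves:
  targets:
    - [[0,0,-45],[0,0,0]]
    - [[0,0,-90],[0,0,0]]
    - [[0,0,-130],[0,0,0]]
    - [[0,0,-146],[0,0,0]]
    - [[8,0,-146],[0,0,0]]
    - [[16,0,-146],[0,0,0]]
    - [[22,0,-146],[0,0,0]]
    - [[25,0,-146],[0,0,0]]

```text
time_s: 14.15
tool_pos: [0.5457, 0.1097, 0.0153]
tool_rot: [180.0, 0.1, -4.5]
force: [-8.4, -0.2, 6.6]
grip_width: 0.087
```

Emit:
apply_moves:
  targets:
    - [[2,0,0],[0,0,0]]
    - [[4,0,0],[0,0,0]]
    - [[6,0,0],[0,0,0]]
    - [[6,0,0],[0,0,0]]

```text
time_s: 14.55
tool_pos: [0.5458, 0.1099, 0.0143]
tool_rot: [179.8, 0.7, -4.4]
force: [-17.9, -1.4, 13.2]
grip_width: 0.087
```

Emit:
apply_moves:
  targets:
    - [[-15,0,0],[0,0,0]]
    - [[-25,0,20],[0,0,0]]
    - [[-25,0,65],[0,0,0]]
    - [[-25,0,110],[0,0,0]]
    - [[-5,-2,116],[0,0,0]]
    - [[10,-3,116],[0,0,0]]
    - [[10,-3,116],[0,0,0]]
    - [[10,-3,116],[0,0,0]]

```text
time_s: 15.35
tool_pos: [0.5619, 0.1065, 0.1303]
tool_rot: [-180.0, -0.0, -4.5]
force: [-0.9, 0.8, 0.5]
grip_width: 0.0873
```

```bash
sed -i "s/(.603,.105,-.08)/(.602,.107,-.08)/" w.py; python3 w.py w7.png caddy corner vial3 2>&1|tail -5
python3 - <<'E'
from h import *
p=shot("wrist","w8.png")
print(np.round(np.linalg.inv(p['camera_from_world'])[:3,3],3))
im=cv2.imread('pics/w8.png')
q=(.6015,.1075,np.radians(-4.5))
for y in V:
    for r,z in((.008,.086),(.0045,.086)):
        for u in proj(p,place(cyl(.01,y,r,z,z)[::2],q)): cv2.circle(im,tuple(np.round(u*16).astype(int)),8,(0,255,0),-1,shift=4)
cor=(.6565,.2175,np.radians(-4.4))
for P in M['corner']:
    h=cv2.convexHull(proj(p,place(P[P[:,2]>.02],cor)).astype(np.float32)); cv2.polylines(im,[np.round(h).astype(int)],True,(255,0,0))
cv2.imwrite('pics/v3.png',cv2.resize(im[0:230,60:580],None,fx=1.53,fy=1.53,interpolation=cv2.INTER_CUBIC))
E
```

```text
Traceback (most recent call last):
  File "w.py", line 7, in <module>
    q,f=fit([(p,r['region'].astype(float))],M[t],g[t]); print(t,round(r['conf'],2),np.round(r['rect']),np.round(q[:2]*1000,1),round(np.degrees(q[2]),2),round(f,3))
                                            ~^^^
KeyError: 'vial3'
[0.639 0.1   0.292]
```

View pics/v3.png

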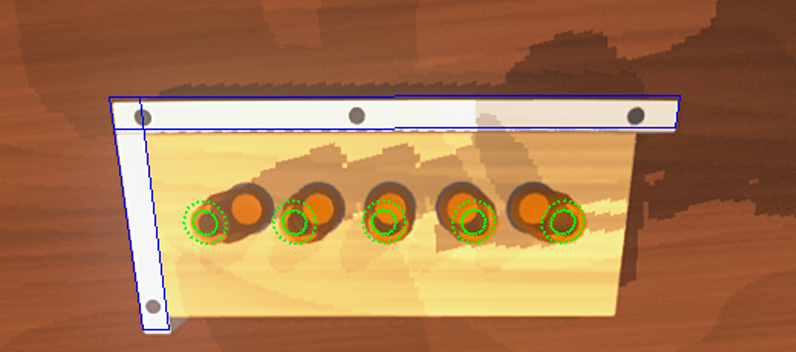

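```bash
cat >> h.py <<'E'
def fitmouths(p,q0,ys=V):
    im=cv2.GaussianBlur(p['image'],(0,0),.7).astype(np.float32)
    v=im[...,0]
    def samp(q,rs):
        P=np.vstack([cyl(.01,y,r,.086,.086)[::2] for y in ys for r in rs]); u=proj(p,place(P,q)).astype(np.float32)
        return cv2.remap(v,u[:,0][None],u[:,1][None],cv2.INTER_LINEAR).mean()
    f=lambda q: samp(q,(.0015,.003,.004))-samp(q,(.0055,.0065,.0072))
    best=min(([q0[0]+a,q0[1]+b,q0[2]] for a in np.arange(-.005,.0051,.0005) for b in np.arange(-.005,.0051,.0005)),key=f)
    sim=np.vstack([best]+[np.array(best)+d for d in np.diag([.001,.001,.01])])
    r=minimize(f,best,method='Nelder-Mead',options=dict(initial_simplex=sim,xatol=1e-5)); return r.x,r.fun
E
python3 w.py w9.png caddy corner
python3 - <<'E'
from h import *
p=shot("wrist"); q,f=fitmouths(p,(.6015,.1075,-.0785)); print(np.round(q*1000,1),np.degrees(q[2]),f)
im=p['image'][...,::-1].copy()
for y in V:
    for r in(.008,.0045):
        for u in proj(p,place(cyl(.01,y,r,.086,.086)[::2],q)): cv2.circle(im,tuple(np.round(u*16).astype(int)),6,(0,255,0),-1,shift=4)
cv2.imwrite('pics/v4.png',cv2.resize(im[110:170,170:450],None,fx=2.8,fy=2.8,interpolation=cv2.INTER_CUBIC))
E
```

```text
15.65 [561.2 106.3 129.5] [ 1.7998e+02  2.0000e-02 -4.5100e+00] [-0.1 -0.1  0.1]
caddy 0.57 [152.  82. 476. 206.] [601.  105.4] -4.56 0.019
corner 0.69 [135.  64. 505. 216.] [654.8 217.3] -4.32 0.182
[600.3 106.1 -79.6] -4.5620501051251034 -67.83537292480469
```

View pics/v4.png

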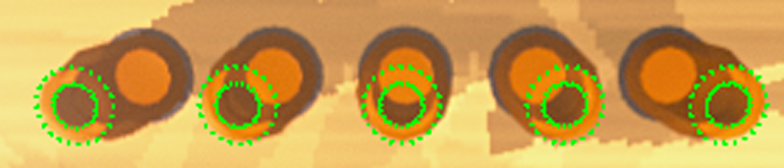

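Emit:
apply_moves:
  targets:
    - [[0,-20,30],[0,0,0]]
    - [[-8,-66,40],[0,0,0]]
    - [[-16,-114,40],[0,0,-0.01]]
    - [[-24,-162,40],[0,0,-0.02]]
    - [[-32,-210,40],[0,0,-0.03]]
    - [[-40,-258,40],[0,0,-0.04]]
    - [[-48,-306,40],[0,0,-0.05]]
    - [[-56,-350,40],[0,0,-0.052]]

```text
time_s: 16.6
tool_pos: [0.5049, -0.2463, 0.1698]
tool_rot: [180.0, -0.0, -7.6]
force: [1.2, 0.1, 0.8]
grip_width: 0.0872
```

Emit:
apply_moves:
  targets:
    - [[0,-43,-10],[0,0,0]]
    - [[0,-43,-20],[0,0,0]]
    - [[0,-43,-20],[0,0,0]]
    - [[0,-43,-20],[0,0,0]]
  hand: 50

```text
time_s: 17.0
tool_pos: [0.5061, -0.285, 0.1495]
tool_rot: [-179.9, 0.0, -7.4]
force: [-0.1, -0.1, 0.5]
grip_width: 0.0629
```

Run:
```python
from h import *
p=shot("wrist"); o=env.get_obs(); print(np.round(o['tool_pos']*1000,1),np.round(o['tool_rot'],1),np.round(o['qpos'],1))
for t in('rack','app1'):
  for r in env.regions_of(p,t): print(t,round(r['conf'],2),np.round(r['rect']),[np.round(x,3) for x in fit([(p,r['region'].astype(float))],M['rack']+[cyl(x,0,.008,.066,.1) for x in V],(.544,-.287,-.13))] if t=='rack' else '')
im=p['image'][...,::-1].copy(); cv2.imwrite('pics/w10.png',im)
```

```text
[ 506.5 -284.9  150. ] [-180.    -0.    -7.4] [ 55.2  15.5 -33.1  97.7   8.9  69.4 -77.5]
rack 0.97 [276.  10. 366. 280.] [array([ 0.54 , -0.29 , -0.143]), np.float64(0.17)]
app1 0.96 [304. 194. 330. 230.] 
app1 0.91 [306.  95. 332. 126.] 
app1 0.87 [306. 145. 334. 182.] 
app1 0.76 [305.  32. 333.  69.] 
app1 0.55 [306. 240. 331. 280.]
```

View pics/w10.png

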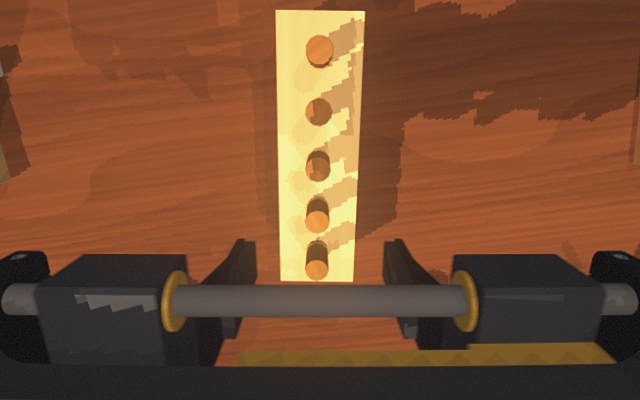

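Five caps sit in a column at u≈318, v=50..260, with the rack plate aligned to the tool. I'll fit each cap individually.

```bash
cat > apps.py <<'E'
from h import *
p=shot("wrist"); o=env.get_obs(); print(o['time_s'],np.round(o['tool_pos']*1000,1),np.round(o['tool_rot'],2))
for r in env.regions_of(p,'app1'):
    m=r['region'].astype(float); ys,xs=np.nonzero(m); g=back(p,[[xs.mean(),ys.mean()]],.083)[0]
    q,f=fit([(p,m)],[cyl(0,0,.008,.066,.1)],(g[0],g[1],0),(.003,.003,0.01)); print(round(r['conf'],2),np.round(q[:2]*1000,1),round(f,3))
E
python3 apps.py
```

```text
17.2 [ 506.5 -285.5  150.4] [ 1.7997e+02 -6.0000e-02 -7.3800e+00]
0.92 [ 573.9 -294.1] 0.068
0.91 [ 540.6 -289.5] 0.071
0.9 [ 507.  -284.6] 0.084
0.9 [ 473.6 -279.7] 0.09
0.7 [ 607.3 -299.2] 0.038
```

Emit:
apply_moves:
  targets:
    - [[0.5,1,-20],[0,0,-0.016]]
    - [[0.5,1,-45],[0,0,-0.016]]
    - [[0.5,1,-65],[0,0,-0.016]]
    - [[0.5,1,-79],[0,0,-0.016]]
    - [[0.5,1,-79],[0,0,-0.016]]
    - [[0.5,1,-79],[0,0,-0.016]]

```text
time_s: 17.85
tool_pos: [0.5067, -0.2857, 0.0712]
tool_rot: [180.0, -0.0, -8.4]
force: [1.0, 0.4, 0.3]
grip_width: 0.05
```

Emit:
apply_moves:
  targets:
    - [[0,0,0],[0,0,0]]
    - [[0,0,0],[0,0,0]]
    - [[0,0,0],[0,0,0]]
    - [[0,0,0],[0,0,0]]
    - [[0,0,0],[0,0,0]]
    - [[0,0,0],[0,0,0]]
    - [[0,0,0],[0,0,0]]
  hand: 5
  squeeze: 20

```text
time_s: 18.55
tool_pos: [0.5063, -0.2857, 0.0707]
tool_rot: [180.0, -0.0, -8.4]
force: [-0.8, -0.1, 1.8]
grip_width: 0.0154
```

Emit:
apply_moves:
  targets:
    - [[0,0,20],[0,0,0]]
    - [[0,0,50],[0,0,0]]
    - [[0,0,90],[0,0,0]]
    - [[0,0,130],[0,0,0]]
    - [[0,0,130],[0,0,0]]
    - [[0,0,130],[0,0,0]]

```text
time_s: 19.15
tool_pos: [0.5066, -0.2861, 0.2015]
tool_rot: [179.9, -0.1, -8.4]
force: [0.1, 0.2, -1.0]
grip_width: 0.0154
```

```bash
python3 apps.py; python3 -c "
from h import *
shot('wrist','w11.png'); o=env.get_obs(); print(o['grip_width'],np.round(o['force'],1))"
```

```text
19.2 [ 505.7 -285.7  200. ] [ 1.7999e+02  5.0000e-02 -8.4400e+00]
0.96 [ 573.9 -294.4] 0.099
0.63 [ 607.2 -299.6] 0.051
0.59 [ 442.6 -275.6] 0.637
0.58 [ 540.9 -289.8] 0.117
0.015474724883067743 [-0.9  0.4  1. ]
```

View pics/w11.png

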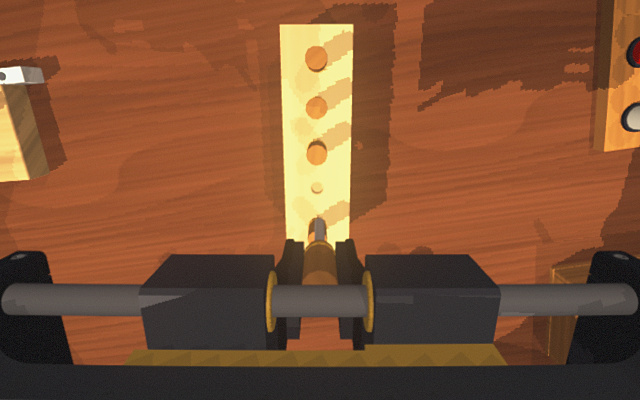

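```bash
cat > rod.py <<'E'
from h import *
import sys
p=shot("wrist"); mt=np.linalg.inv(np.array(p['mount']))
p2=dict(p); p2['camera_from_world']=mt   # tool frame as world
P=np.array([[0,0,z] for z in(-.005,.0,.041,.045)])
print(np.round(proj(p2,P),1))
im=p['image'][...,::-1]; c=im[200:270,285:355]; cv2.imwrite('pics/'+sys.argv[1],cv2.resize(c,None,fx=8,fy=8,interpolation=cv2.INTER_NEAREST))
E
python3 rod.py v5.png
```

```text
[[317.6 261.2]
 [317.7 256.8]
 [317.9 227.6]
 [317.9 225.3]]
```

View pics/v5.png

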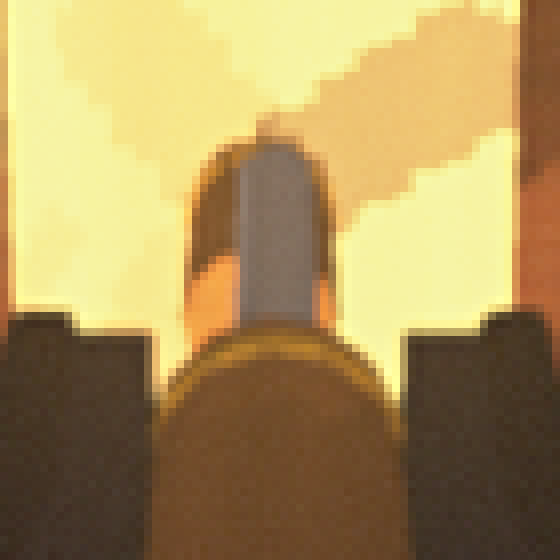

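Run:
```python
from h import *
p=shot("wrist"); p2=dict(p); p2['camera_from_world']=np.linalg.inv(np.array(p['mount']))
for d in(0,.001,.002,.003): print(d,np.round(proj(p2,np.array([[d+.008,0,-.005],[d+.003,0,.041],[d+.0015,0,.045],[d,.0435,0]])),1).tolist())
im=p['image']; 
# rod edge columns for rows 219..240
for v in(220,224,228,232,236): print(v,im[v,308:332].astype(int).sum(1).tolist())
print([im[v,319].tolist() for v in range(212,246)])
```

```text
0 [[317.6, 246.2], [317.9, 223.0], [317.9, 223.0], [404.0, 256.5]]
0.001 [[317.6, 244.3], [317.9, 221.4], [317.9, 221.5], [404.2, 254.7]]
0.002 [[317.6, 242.4], [317.9, 219.9], [317.9, 220.0], [404.3, 252.9]]
0.003 [[317.6, 240.4], [317.9, 218.3], [317.9, 218.5], [404.4, 251.1]]
220 [620, 615, 546, 439, 349, 314, 349, 351, 339, 331, 337, 347, 342, 331, 323, 333, 377, 473, 558, 557, 551, 543, 548, 548]
224 [593, 462, 279, 267, 256, 262, 304, 368, 343, 333, 339, 337, 336, 336, 335, 322, 278, 311, 472, 553, 550, 546, 544, 536]
228 [549, 297, 264, 269, 262, 275, 328, 367, 342, 326, 338, 344, 346, 340, 336, 326, 278, 243, 336, 518, 588, 636, 657, 655]
232 [480, 263, 244, 294, 394, 445, 432, 364, 334, 326, 324, 330, 331, 342, 330, 320, 295, 235, 342, 587, 668, 654, 651, 650]
236 [403, 462, 481, 473, 481, 488, 452, 349, 325, 323, 327, 335, 336, 335, 327, 322, 375, 435, 390, 579, 666, 653, 653, 647]
[[247, 239, 150], [248, 233, 141], [242, 206, 119], [228, 176, 105], [224, 171, 100], [181, 135, 80], [136, 109, 84], [129, 109, 91], [134, 115, 98], [135, 114, 96], [132, 111, 94], [133, 113, 94], [133, 110, 94], [134, 112, 96], [133, 112, 96], [132, 111, 95], [134, 114, 96], [131, 109, 93], [129, 111, 93], [129, 109, 94], [129, 108, 93], [133, 114, 95], [129, 109, 94], [131, 111, 96], [130, 110, 95], [129, 109, 94], [128, 111, 95], [123, 97, 77], [121, 85, 53], [136, 93, 42], [162, 115, 45], [159, 111, 47], [132, 88, 44], [118, 79, 42]]
```

Emit:
apply_moves:
  targets:
    - [[8,30,0],[0,0,0.137]]
    - [[17,60,0],[0,0,0.274]]
    - [[26,90,0],[0,0,0.411]]
    - [[34,120,0],[0,0,0.548]]
    - [[43,150,0],[0,0,0.685]]
    - [[51,180,0],[0,0,0.822]]
    - [[60,210,0],[0,0,0.959]]
    - [[68,240,0],[0,0,1.096]]

```text
time_s: 20.2
tool_pos: [0.574, -0.0446, 0.1997]
tool_rot: [-179.9, 0.0, 54.7]
force: [-0.1, -1.5, -0.2]
grip_width: 0.015
```

Emit:
apply_moves:
  targets:
    - [[8,30,0],[0,0,0.137]]
    - [[17,60,0],[0,0,0.274]]
    - [[26,90,-5],[0,0,0.411]]
    - [[34,121,-15],[0,0,0.543]]
    - [[34,121,-30],[0,0,0.543]]
    - [[34,121,-30],[0,0,0.543]]
    - [[34,121,-30],[0,0,0.543]]

```text
time_s: 20.9
tool_pos: [0.6078, 0.0736, 0.1697]
tool_rot: [-179.9, 0.1, 85.3]
force: [0.2, -0.5, -0.1]
grip_width: 0.0155
```

```bash
cat > vis.py <<'E'
from h import *
import sys
q0=(.6004,.1061,-.0796)
p=shot("wrist"); o=env.get_obs(); print(o['time_s'],np.round(o['tool_pos']*1000,1),np.round(o['tool_rot'],2),o['grip_width'])
ys=[V[int(i)-1] for i in sys.argv[2]]
q,f=fitmouths(p,q0,ys); print('caddy',np.round(q[:2]*1000,1),np.degrees(q[2]),round(f,1))
im=p['image'][...,::-1].copy()
for y in ys:
    print('vial',y,np.round(place(np.array([[.01,y,.086]]),q)*1000,1), np.round(proj(p,place(np.array([[.01,y,.086]]),q)),1))
    for u in proj(p,place(cyl(.01,y,.0045,.086,.086)[::2],q)): cv2.circle(im,tuple(np.round(u*16).astype(int)),5,(0,255,0),-1,shift=4)
cv2.imwrite('pics/'+sys.argv[1],cv2.resize(im[40:270,220:420],None,fx=2.6,fy=2.6,interpolation=cv2.INTER_CUBIC))
p2=dict(p); p2['camera_from_world']=np.linalg.inv(np.array(p['mount']))
print(np.round(proj(p2,np.array([[.0032+.0015,.0007,.045],[.0032+.008,.0007,-.005]])),1))
E
python3 vis.py v6.png 345
```

```text
20.95 [608.3  73.4 170.4] [-1.7998e+02  6.0000e-02  8.5310e+01] 0.015194232138397462
caddy [595.9 105.3] -2.2424890863098423 -23.1
vial 0 [[605.9 104.9  86. ]] [[314.6 164.4]]
vial 0.034 [[607.2 138.9  86. ]] [[312.3 115. ]]
vial 0.068 [[608.5 172.9  86. ]] [[309.7  61.6]]
[[322.2 218.2]
 [323.  240.2]]
```

View pics/v6.png

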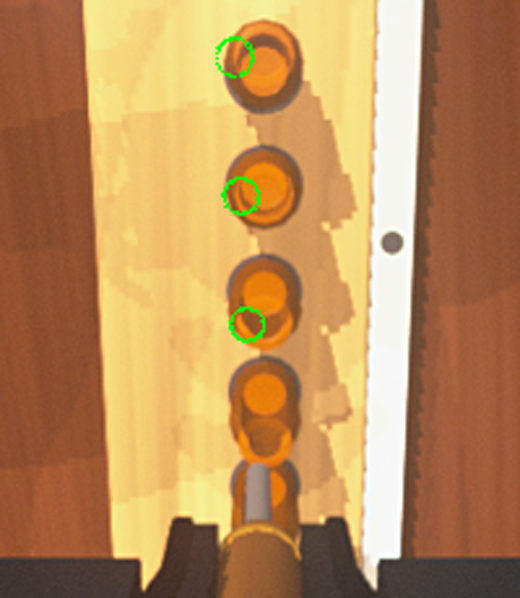

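Run:
```python
from h import *
p=shot("wrist"); print(np.round(p['mount'],5).tolist()); o=env.get_obs(); print(np.round(o['tool_pos']*1000,1),np.round(o['tool_rot'],2))
cv2.imwrite('pics/w12.png',p['image'][...,::-1])
q=(.6004,.1061,-.0796); k=6
im=cv2.resize(p['image'][...,::-1],None,fx=k,fy=k,interpolation=cv2.INTER_CUBIC)
for y in V:
    print(y,np.round(proj(p,place(np.array([[.01,y,.086]]),q)),1))
    for r in(.0045,.008):
        for u in proj(p,place(cyl(.01,y,r,.086,.086)[::2],q)):
            a=np.round((u+.5)*k-.5).astype(int); im[a[1],a[0]]=(0,255,0); im[a[1]+1,a[0]]=(0,255,0)
a=im[40*k:135*k,290*k:355*k]; b=im[130*k:225*k,290*k:355*k]; cv2.imwrite('pics/v7.png',np.hstack([a,b]))
p2=dict(p); p2['camera_from_world']=np.linalg.inv(np.array(p['mount']))
print(np.round(proj(p2,np.array([[0,0,.045],[.0032,0,.045],[.0032,.0007,.045]])),1))
```

```text
[[-0.00145, -0.95781, -0.28741, 0.0781], [1.0, -0.00147, -0.00015, -0.00107], [-0.00028, -0.28741, 0.95781, -0.16227], [0.0, 0.0, 0.0, 1.0]]
[608.5  73.6 170.9] [1.7997e+02 4.0000e-02 8.5310e+01]
-0.068 [[320.3 251.3]]
-0.034 [[320.2 208.8]]
0 [[320. 163.]]
0.034 [[319.9 113.6]]
0.068 [[319.7  60.2]]
[[321.1 225.3]
 [321.1 220.5]
 [322.2 220.5]]
```

View pics/v7.png

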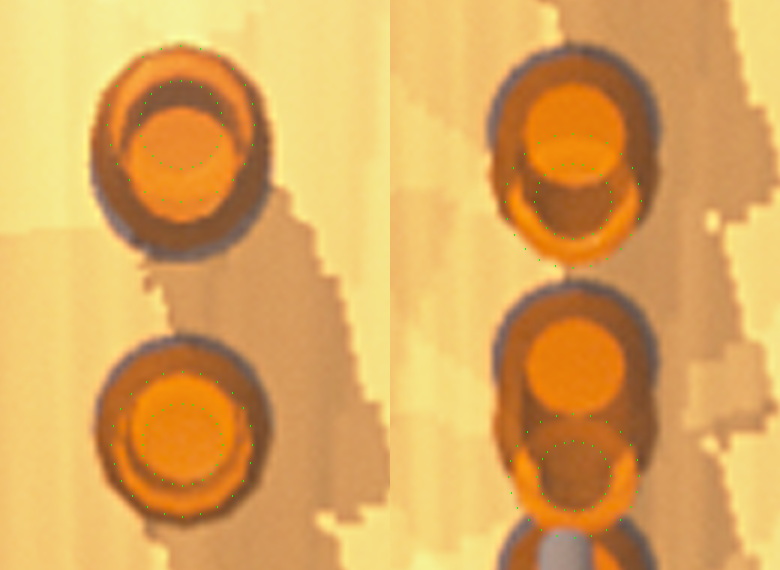

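The mount reading changes a little from shot to shot, so I worked out the rod tip relative to the mouth inside one image. Vial 2 lies −5.7 mm along tool x and +0.65 mm along tool y from the rod. I'll put this one into vial 5 and watch the force.

Emit:
apply_moves:
  targets:
    - [[3,40,0],[0,0,0]]
    - [[6,75,0],[0,0,0]]
    - [[8.3,96,0],[0,0,0]]
    - [[8.3,96,-15],[0,0,0]]
    - [[8.3,96,-30],[0,0,0]]
    - [[8.3,96,-34],[0,0,0]]
    - [[8.3,96,-34],[0,0,0]]
    - [[8.3,96,-34],[0,0,0]]

```text
time_s: 21.8
tool_pos: [0.6166, 0.1696, 0.1364]
tool_rot: [-180.0, 0.1, 85.4]
force: [0.5, 0.4, -0.4]
grip_width: 0.0154
```

Emit:
apply_moves:
  targets:
    - [[0,0,-3],[0,0,0]]
    - [[0,0,-6],[0,0,0]]
    - [[0,0,-9],[0,0,0]]
    - [[0,0,-12],[0,0,0]]
    - [[0,0,-12],[0,0,0]]

```text
time_s: 22.3
tool_pos: [0.6161, 0.1711, 0.124]
tool_rot: [-180.0, 0.0, 85.5]
force: [-0.5, -0.2, -0.7]
grip_width: 0.0154
```

Emit:
apply_moves:
  targets:
    - [[0,0,-5],[0,0,0]]
    - [[0,0,-10],[0,0,0]]
    - [[0,0,-15],[0,0,0]]
    - [[0,0,-20],[0,0,0]]
    - [[0,0,-25],[0,0,0]]
    - [[0,0,-28],[0,0,0]]
    - [[0,0,-30],[0,0,0]]
    - [[0,0,-30],[0,0,0]]

```text
time_s: 23.1
tool_pos: [0.6164, 0.1712, 0.0943]
tool_rot: [-180.0, 0.0, 85.5]
force: [0.2, -1.1, 0.8]
grip_width: 0.0153
```

Emit:
apply_moves:
  targets:
    - [[0,0,-1],[0,0,0]]
    - [[0,0,-2],[0,0,0]]
    - [[0,0,-3],[0,0,0]]
    - [[0,0,-3],[0,0,0]]

```text
time_s: 23.5
tool_pos: [0.6164, 0.1712, 0.0915]
tool_rot: [-180.0, 0.0, 85.5]
force: [0.7, 0.6, 0.1]
grip_width: 0.0158
```

Emit:
apply_moves:
  targets:
    - [[0,0,-1],[0,0,0]]
    - [[0,0,-2],[0,0,0]]
    - [[0,0,-2],[0,0,0]]

```text
time_s: 23.8
tool_pos: [0.6167, 0.1714, 0.0907]
tool_rot: [180.0, 0.0, 85.5]
force: [-2.1, 0.2, 4.5]
grip_width: 0.0153
```

Emit:
apply_moves:
  targets:
    - [[0,0,0],[0,0,0]]
    - [[0,0,0],[0,0,0]]
    - [[0,0,0],[0,0,0]]
    - [[0,0,10],[0,0,0]]
    - [[0,0,30],[0,0,0]]
    - [[0,0,60],[0,0,0]]
    - [[0,0,80],[0,0,0]]
    - [[0,0,80],[0,0,0]]
  hand: 40

```text
time_s: 24.6
tool_pos: [0.6183, 0.1725, 0.1737]
tool_rot: [179.7, -0.1, 85.5]
force: [0.9, 0.7, 0.4]
grip_width: 0.04
```

Emit:
apply_moves:
  targets:
    - [[-6,-38,0],[0,0,-0.137]]
    - [[-12,-77,0],[0,0,-0.274]]
    - [[-18,-115,0],[0,0,-0.411]]
    - [[-25,-154,0],[0,0,-0.548]]
    - [[-31,-192,0],[0,0,-0.685]]
    - [[-37,-231,0],[0,0,-0.822]]
    - [[-43,-269,0],[0,0,-0.959]]
    - [[-50,-308,0],[0,0,-1.096]]

```text
time_s: 25.4
tool_pos: [0.5657, -0.1382, 0.1691]
tool_rot: [-180.0, 0.0, 22.4]
force: [0.5, 0.4, 0.8]
grip_width: 0.0401
```

Emit:
apply_moves:
  targets:
    - [[-6,-38,0],[0,0,-0.137]]
    - [[-12,-77,0],[0,0,-0.274]]
    - [[-18,-115,0],[0,0,-0.411]]
    - [[-25,-153,0],[0,0,-0.541]]
    - [[-25,-153,0],[0,0,-0.541]]
    - [[-25,-153,0],[0,0,-0.541]]
  hand: 50

```text
time_s: 26.0
tool_pos: [0.5406, -0.2907, 0.1687]
tool_rot: [-180.0, 0.1, -8.4]
force: [1.5, 1.2, -0.2]
grip_width: 0.0501
```

```bash
python3 apps.py; python3 m.py caddy |grep -v guess; python3 -c "
from h import *
for n in('scene','top'):
  p=shot(n)
  print([np.round(r['rect']).tolist()+[round(r['conf'],2)] for r in env.regions_of(p,'app1')])"
```

```text
26.05 [ 541.4 -288.9  169. ] [-1.7993e+02  5.0000e-02 -8.2600e+00]
0.78 [ 540.8 -289.6] 0.061
0.73 [ 574.2 -294.5] 0.074
0.71 [ 607.3 -299.2] 0.068
0.5 [ 490.1 -282.8] 0.686
caddy top 0.91 [604.6 105.9] -4.56 0.038
caddy scn 0.69 [603. 105.] -4.58 1.0
caddy scn 0.66 [585.4  90.7] -3.19 0.227
[[291.0, 139.0, 298.0, 150.0, 0.51], [339.0, 166.0, 351.0, 180.0, 0.51], [252.0, 150.0, 256.0, 164.0, 0.45]]
[[261.0, 188.0, 273.0, 191.0, 0.49], [360.0, 145.0, 377.0, 161.0, 0.19]]
```

Emit:
apply_moves:
  targets:
    - [[0.5,-1,-35],[0,0,0]]
    - [[0.5,-1,-65],[0,0,0]]
    - [[0.5,-1,-85],[0,0,0]]
    - [[0.5,-1,-98],[0,0,0]]
    - [[0.5,-1,-98],[0,0,0]]
    - [[0.5,-1,-98],[0,0,0]]

```text
time_s: 27.25
tool_pos: [0.5426, -0.2909, 0.0724]
tool_rot: [180.0, -0.1, -8.3]
force: [0.1, -0.1, -0.3]
grip_width: 0.05
```

Emit:
apply_moves:
  targets:
    - [[0,0,0],[0,0,0]]
    - [[0,0,0],[0,0,0]]
    - [[0,0,0],[0,0,0]]
    - [[0,0,0],[0,0,0]]
    - [[0,0,0],[0,0,0]]
    - [[0,0,0],[0,0,0]]
    - [[0,0,0],[0,0,0]]
  hand: 5

```text
time_s: 27.95
tool_pos: [0.542, -0.2908, 0.0717]
tool_rot: [180.0, -0.0, -8.3]
force: [-0.0, 0.4, 1.5]
grip_width: 0.0155
```

Emit:
apply_moves:
  targets:
    - [[0,0,20],[0,0,0]]
    - [[0,0,50],[0,0,0]]
    - [[0,0,90],[0,0,0]]
    - [[0,0,130],[0,0,0]]
    - [[0,0,130],[0,0,0]]
    - [[0,0,130],[0,0,0]]

```text
time_s: 28.55
tool_pos: [0.5425, -0.291, 0.2026]
tool_rot: [179.9, -0.1, -8.3]
force: [-0.7, 0.2, -1.4]
grip_width: 0.0155
```

```bash
cat > rod.py <<'E'
# rod tip pixel: grey column under the cap, between the fingers
from h import *
p=shot("wrist"); o=env.get_obs(); print(o['time_s'],np.round(o['tool_pos']*1000,1),np.round(o['tool_rot'],2),round(o['grip_width'],4))
im=p['image'].astype(int); g=(abs(im[...,0]-im[...,2])<55)&(im.sum(2)>270)&(im.sum(2)<420)
sub=np.zeros_like(g); sub[205:245,300:340]=g[205:245,300:340]
n,l,st,c=cv2.connectedComponentsWithStats(sub.astype(np.uint8))
for i in range(1,n):
    if st[i,4]>60: 
        x=np.nonzero(l==i); print('rod rows',st[i,1],st[i,1]+st[i,3]-1,'cols',st[i,0],st[i,0]+st[i,2]-1,'u mean',round(x[1].mean(),1),st[i,4])
E
python3 rod.py; python3 apps.py|tail -4
```

```text
28.6 [ 541.5 -290.7  200.9] [ 1.80e+02  6.00e-02 -8.32e+00] 0.0153
rod rows 222 243 cols 315 323 u mean 319.0 175
28.65 [ 541.1 -290.5  200.1] [-1.7996e+02  1.3000e-01 -8.3200e+00]
0.82 [ 607.4 -299.2] 0.051
0.77 [ 574.5 -294.4] 0.118
```

Emit:
apply_moves:
  targets:
    - [[6,36,0],[0,0,0.137]]
    - [[12,72,0],[0,0,0.274]]
    - [[18,108,0],[0,0,0.411]]
    - [[24,143,0],[0,0,0.548]]
    - [[30,179,0],[0,0,0.685]]
    - [[36,215,0],[0,0,0.822]]
    - [[42,251,0],[0,0,0.959]]
    - [[48,287,0],[0,0,1.096]]

```text
time_s: 29.5
tool_pos: [0.5892, -0.0025, 0.2001]
tool_rot: [-179.9, 0.1, 54.8]
force: [0.7, -0.9, -0.1]
grip_width: 0.015
```

Emit:
apply_moves:
  targets:
    - [[6,36,0],[0,0,0.137]]
    - [[12,72,0],[0,0,0.274]]
    - [[18,108,0],[0,0,0.411]]
    - [[24.4,143.4,0],[0,0,0.541]]
    - [[24.4,143.4,-30],[0,0,0.541]]
    - [[24.4,143.4,-30],[0,0,0.541]]
    - [[24.4,143.4,-30],[0,0,0.541]]

```text
time_s: 30.2
tool_pos: [0.6136, 0.1383, 0.1701]
tool_rot: [-179.8, 0.1, 85.4]
force: [-0.0, 0.2, -0.5]
grip_width: 0.0155
```

```bash
python3 rod.py
python3 - <<'E'
from h import *
p=shot("wrist"); k=5
im=cv2.resize(p['image'][30:250,255:385,::-1],None,fx=k/2,fy=k/2,interpolation=cv2.INTER_CUBIC); 
t=shot("top")['image'][165:265,230:370,::-1]; t=cv2.resize(t,None,fx=3,fy=3,interpolation=cv2.INTER_CUBIC)
c=np.zeros((550,325+420,3),np.uint8); c[:im.shape[0],:325]=im; c[:300,325:]=t; cv2.imwrite('pics/v8.png',c)
E
```

```text
30.25 [614.4 138.2 171.3] [-1.7994e+02  5.0000e-02  8.5360e+01] 0.0151
```

View pics/v8.png

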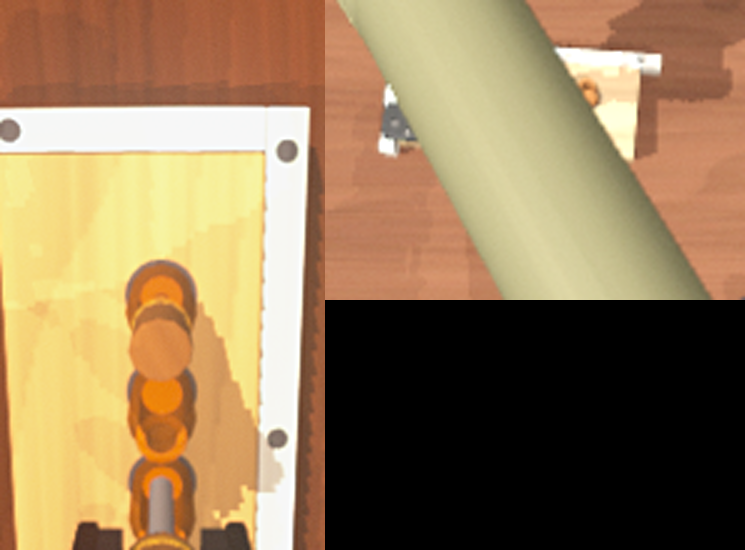

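The first applicator is seated in vial 5 with the caddy flush. The rod lines up laterally with vial 4's mouth (crop 162,437), so I'll go down.

Emit:
apply_moves:
  targets:
    - [[0,0,-15],[0,0,0]]
    - [[0,0,-30],[0,0,0]]
    - [[0,0,-36],[0,0,0]]
    - [[0,0,-39],[0,0,0]]
    - [[0,0,-42],[0,0,0]]
    - [[0,0,-45],[0,0,0]]
    - [[0,0,-48],[0,0,0]]
    - [[0,0,-48],[0,0,0]]

```text
time_s: 31.15
tool_pos: [0.6142, 0.1396, 0.1233]
tool_rot: [-180.0, 0.0, 85.5]
force: [-0.6, 0.2, -0.8]
grip_width: 0.0154
```

Emit:
apply_moves:
  targets:
    - [[0,0,-6],[0,0,0]]
    - [[0,0,-12],[0,0,0]]
    - [[0,0,-18],[0,0,0]]
    - [[0,0,-24],[0,0,0]]
    - [[0,0,-28],[0,0,0]]
    - [[0,0,-30],[0,0,0]]
    - [[0,0,-31],[0,0,0]]

```text
time_s: 31.85
tool_pos: [0.6143, 0.1396, 0.0923]
tool_rot: [-180.0, 0.0, 85.5]
force: [0.5, 0.9, -1.0]
grip_width: 0.0154
```

Emit:
apply_moves:
  targets:
    - [[0,0,-1],[0,0,0]]
    - [[0,0,-2],[0,0,0]]
    - [[0,0,-3],[0,0,0]]
    - [[0,0,-3],[0,0,0]]

```text
time_s: 32.25
tool_pos: [0.6146, 0.1398, 0.0916]
tool_rot: [179.9, 0.0, 85.5]
force: [-3.8, -1.5, 10.2]
grip_width: 0.0153
```

Emit:
apply_moves:
  targets:
    - [[0,0,0],[0,0,0]]
    - [[0,0,0],[0,0,0]]
    - [[0,0,0],[0,0,0]]
    - [[0,0,10],[0,0,0]]
    - [[0,0,30],[0,0,0]]
    - [[0,0,60],[0,0,0]]
    - [[0,0,82],[0,0,0]]
    - [[0,0,82],[0,0,0]]
  hand: 40

```text
time_s: 33.05
tool_pos: [0.6164, 0.1409, 0.1758]
tool_rot: [179.6, -0.1, 85.5]
force: [-0.6, 0.8, -0.0]
grip_width: 0.0399
```

Emit:
apply_moves:
  targets:
    - [[-3,-36,0],[0,0,-0.137]]
    - [[-6,-72,0],[0,0,-0.274]]
    - [[-9,-108,0],[0,0,-0.411]]
    - [[-12,-145,0],[0,0,-0.548]]
    - [[-16,-181,0],[0,0,-0.685]]
    - [[-19,-217,0],[0,0,-0.822]]
    - [[-22,-253,0],[0,0,-0.959]]
    - [[-25,-290,0],[0,0,-1.096]]

```text
time_s: 33.85
tool_pos: [0.5887, -0.1517, 0.171]
tool_rot: [-180.0, 0.0, 22.4]
force: [0.4, 0.3, 0.8]
grip_width: 0.0399
```

Emit:
apply_moves:
  targets:
    - [[-3,-36,0],[0,0,-0.137]]
    - [[-6,-72,0],[0,0,-0.274]]
    - [[-9,-108,0],[0,0,-0.411]]
    - [[-13,-145,0],[0,0,-0.541]]
    - [[-13,-145,0],[0,0,-0.541]]
    - [[-13,-145,0],[0,0,-0.541]]
    - [[-13,-145,0],[0,0,-0.541]]
  hand: 50

```text
time_s: 34.55
tool_pos: [0.5766, -0.2936, 0.1711]
tool_rot: [-179.9, 0.0, -8.2]
force: [0.3, 0.6, 0.3]
grip_width: 0.0499
```

```bash
python3 apps.py; python3 apps.py|head -1;  python3 m.py caddy |grep top
```

```text
34.6 [ 576.8 -293.3  171.3] [-1.7994e+02  2.0000e-02 -8.1400e+00]
0.88 [ 574.2 -294.4] 0.096
0.87 [ 471.1 -279.3] 0.349
0.59 [ 607.8 -299.2] 0.051
34.7 [ 576.9 -293.6  171.6] [-179.98    0.     -8.16]
caddy top 0.6 [604.8 105.1] -4.45 0.05
```

Emit:
apply_moves:
  targets:
    - [[-1,-1.5,-35],[0,0,0]]
    - [[-1,-1.5,-65],[0,0,0]]
    - [[-1,-1.5,-88],[0,0,0]]
    - [[-1,-1.5,-100],[0,0,0]]
    - [[-1,-1.5,-100],[0,0,0]]
    - [[-1,-1.5,-100],[0,0,0]]

```text
time_s: 35.7
tool_pos: [0.5761, -0.2971, 0.0726]
tool_rot: [180.0, -0.1, -8.3]
force: [0.4, -0.4, 0.5]
grip_width: 0.05
```

Emit:
apply_moves:
  targets:
    - [[0,0,0],[0,0,0]]
    - [[0,0,0],[0,0,0]]
    - [[0,0,0],[0,0,0]]
    - [[0,0,0],[0,0,0]]
    - [[0,0,0],[0,0,0]]
    - [[0,0,0],[0,0,0]]
    - [[0,0,0],[0,0,0]]
  hand: 5

```text
time_s: 36.4
tool_pos: [0.5758, -0.2959, 0.0719]
tool_rot: [-179.9, -0.0, -8.3]
force: [-0.2, 2.5, 3.1]
grip_width: 0.0153
```

Emit:
apply_moves:
  targets:
    - [[0,0,20],[0,0,0]]
    - [[0,0,50],[0,0,0]]
    - [[0,0,90],[0,0,0]]
    - [[0,0,130],[0,0,0]]
    - [[0,0,130],[0,0,0]]
    - [[0,0,130],[0,0,0]]
    - [[0,0,130],[0,0,0]]

```text
time_s: 37.1
tool_pos: [0.5744, -0.297, 0.2]
tool_rot: [-180.0, 0.1, -8.3]
force: [0.1, -0.5, -0.2]
grip_width: 0.0153
```

```bash
python3 rod.py; python3 rod.py
```

```text
37.15 [ 574.3 -296.9  199.6] [-179.97    0.18   -8.33] 0.0154
37.2 [ 574.3 -296.8  199.6] [-179.95    0.18   -8.33] 0.0156
```

```bash
cat > col.py <<'E'
from h import *
p=shot("wrist"); im=p['image'].astype(int)
print(env.get_obs()['tool_pos'])
print([(v,im[v,317:321].mean(0).round().astype(int).tolist()) for v in range(212,246)])
print([(u,im[228:236,u].mean(0).round().astype(int).tolist()) for u in range(309,330)])
cv2.imwrite('pics/col.png',p['image'][...,::-1])
E
python3 col.py
```

```text
[ 0.57449719 -0.29674459  0.1997596 ]
[(212, [247, 247, 192]), (213, [247, 247, 193]), (214, [247, 247, 193]), (215, [247, 247, 196]), (216, [247, 247, 194]), (217, [247, 247, 196]), (218, [247, 247, 196]), (219, [248, 249, 198]), (220, [252, 252, 178]), (221, [234, 210, 138]), (222, [170, 144, 113]), (223, [166, 143, 115]), (224, [169, 147, 116]), (225, [169, 146, 116]), (226, [169, 146, 116]), (227, [168, 146, 116]), (228, [169, 146, 116]), (229, [170, 146, 116]), (230, [168, 144, 115]), (231, [168, 145, 115]), (232, [167, 145, 116]), (233, [166, 144, 114]), (234, [166, 144, 116]), (235, [166, 144, 115]), (236, [165, 144, 114]), (237, [165, 142, 114]), (238, [165, 144, 116]), (239, [164, 142, 115]), (240, [164, 142, 116]), (241, [164, 144, 117]), (242, [159, 130, 97]), (243, [153, 113, 63]), (244, [170, 122, 52]), (245, [194, 141, 54])]
[(309, [247, 248, 188]), (310, [247, 244, 174]), (311, [244, 233, 161]), (312, [244, 228, 153]), (313, [246, 227, 149]), (314, [223, 190, 138]), (315, [169, 145, 118]), (316, [161, 141, 110]), (317, [165, 143, 113]), (318, [168, 145, 116]), (319, [169, 146, 118]), (320, [168, 145, 115]), (321, [161, 138, 111]), (322, [163, 139, 109]), (323, [241, 221, 137]), (324, [252, 254, 193]), (325, [248, 248, 200]), (326, [247, 247, 198]), (327, [247, 247, 198]), (328, [247, 247, 198]), (329, [247, 247, 198])]
```

Emit:
apply_moves:
  targets:
    - [[3,33,0],[0,0,0.137]]
    - [[6,67,0],[0,0,0.274]]
    - [[9,100,0],[0,0,0.411]]
    - [[12,134,0],[0,0,0.548]]
    - [[15,167,0],[0,0,0.685]]
    - [[18,201,0],[0,0,0.822]]
    - [[21,234,0],[0,0,0.959]]
    - [[24,268,0],[0,0,1.096]]

```text
time_s: 38.05
tool_pos: [0.5989, -0.0278, 0.2007]
tool_rot: [-179.9, 0.0, 54.8]
force: [-0.2, -0.6, 0.7]
grip_width: 0.0155
```

Emit:
apply_moves:
  targets:
    - [[3,34,0],[0,0,0.137]]
    - [[6,67,0],[0,0,0.274]]
    - [[9,100,0],[0,0,0.411]]
    - [[13,134.5,0],[0,0,0.541]]
    - [[13,134.5,-30],[0,0,0.541]]
    - [[13,134.5,-60],[0,0,0.541]]
    - [[13,134.5,-62],[0,0,0.541]]
    - [[13,134.5,-62],[0,0,0.541]]

```text
time_s: 38.85
tool_pos: [0.6118, 0.1054, 0.1389]
tool_rot: [-179.9, 0.0, 85.5]
force: [-0.2, 0.2, -0.1]
grip_width: 0.015
```

Run:
```python
from h import *
p=shot("wrist"); k=4; o=env.get_obs(); print(np.round(o['tool_pos']*1000,1),o['tool_rot'])
cv2.imwrite('pics/v9.png',cv2.resize(p['image'][110:250,250:390,::-1],None,fx=k,fy=k,interpolation=cv2.INTER_CUBIC))
p=shot("wrist");o=env.get_obs(); print(np.round(o['tool_pos']*1000,1))
```

```text
[612.5 105.5 140.1] [-1.79983043e+02 -4.20898743e-03  8.54514798e+01]
[612.9 105.5 140.8]
```

View pics/v9.png

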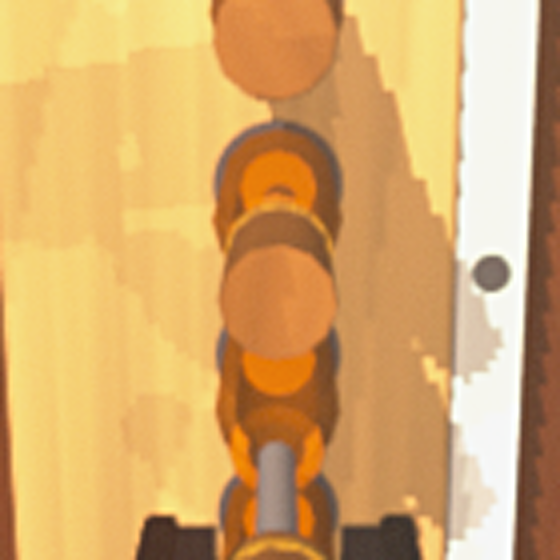

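Emit:
apply_moves:
  targets:
    - [[0,0,-5],[0,0,0]]
    - [[0,0,-8],[0,0,0]]
    - [[0,0,-11],[0,0,0]]
    - [[0,0,-14],[0,0,0]]
    - [[0,0,-17],[0,0,0]]
    - [[0,0,-17],[0,0,0]]

```text
time_s: 39.55
tool_pos: [0.6121, 0.1054, 0.122]
tool_rot: [-180.0, 0.0, 85.5]
force: [0.7, 0.6, 0.5]
grip_width: 0.0153
```

Emit:
apply_moves:
  targets:
    - [[0,0,-6],[0,0,0]]
    - [[0,0,-12],[0,0,0]]
    - [[0,0,-18],[0,0,0]]
    - [[0,0,-23],[0,0,0]]
    - [[0,0,-27],[0,0,0]]
    - [[0,0,-29],[0,0,0]]
    - [[0,0,-30],[0,0,0]]

```text
time_s: 40.25
tool_pos: [0.6123, 0.1057, 0.0923]
tool_rot: [-180.0, -0.0, 85.5]
force: [-0.7, 0.1, -0.0]
grip_width: 0.0154
```

Emit:
apply_moves:
  targets:
    - [[0,0,-1],[0,0,0]]
    - [[0,0,-2],[0,0,0]]
    - [[0,0,-2.5],[0,0,0]]
    - [[0,0,-2.5],[0,0,0]]

```text
time_s: 40.65
tool_pos: [0.6125, 0.1058, 0.0917]
tool_rot: [180.0, 0.0, 85.5]
force: [-5.1, -1.6, 8.4]
grip_width: 0.0151
```

Emit:
apply_moves:
  targets:
    - [[0,0,0],[0,0,0]]
    - [[0,0,0],[0,0,0]]
    - [[0,0,0],[0,0,0]]
    - [[0,0,10],[0,0,0]]
    - [[0,0,30],[0,0,0]]
    - [[0,0,60],[0,0,0]]
    - [[0,0,82],[0,0,0]]
    - [[0,0,82],[0,0,0]]
  hand: 40

```text
time_s: 41.45
tool_pos: [0.6146, 0.1066, 0.1764]
tool_rot: [179.6, -0.1, 85.5]
force: [-0.1, 0.0, 0.6]
grip_width: 0.0402
```

Emit:
apply_moves:
  targets:
    - [[0,-34,0],[0,0,-0.137]]
    - [[0,-67,0],[0,0,-0.274]]
    - [[-1,-101,0],[0,0,-0.411]]
    - [[-1,-135,0],[0,0,-0.548]]
    - [[-1,-169,0],[0,0,-0.685]]
    - [[-2,-202,0],[0,0,-0.822]]
    - [[-2,-236,0],[0,0,-0.959]]
    - [[-2,-270,0],[0,0,-1.096]]

```text
time_s: 42.25
tool_pos: [0.6099, -0.1657, 0.1716]
tool_rot: [-180.0, 0.0, 22.4]
force: [0.6, 0.9, 0.5]
grip_width: 0.0401
```

Emit:
apply_moves:
  targets:
    - [[0,-34,0],[0,0,-0.137]]
    - [[0,-67,0],[0,0,-0.274]]
    - [[-1,-101,0],[0,0,-0.411]]
    - [[-1,-135.5,0],[0,0,-0.541]]
    - [[-1,-135.5,0],[0,0,-0.541]]
    - [[-1,-135.5,0],[0,0,-0.541]]
    - [[-1,-135.5,0],[0,0,-0.541]]
  hand: 50

```text
time_s: 42.95
tool_pos: [0.6097, -0.298, 0.1717]
tool_rot: [-179.9, 0.0, -8.2]
force: [0.1, 0.5, 0.3]
grip_width: 0.0499
```

```bash
python3 apps.py; python3 apps.py|head -1;  python3 m.py caddy |grep top
```

```text
43.0 [ 609.8 -297.7  171.9] [-1.7993e+02  1.0000e-02 -8.1400e+00]
0.95 [ 608.  -299.5] 0.075
0.45 [ 490.2 -282.4] 0.738
0.28 [617.3 -63.1] 0.593
43.1 [ 609.8 -298.1  172.2] [-179.97   -0.     -8.16]
caddy top 0.72 [604.9 105. ] -4.15 0.075
```

Emit:
apply_moves:
  targets:
    - [[-0.5,-1.7,-35],[0,0,0]]
    - [[-0.5,-1.7,-65],[0,0,0]]
    - [[-0.5,-1.7,-88],[0,0,0]]
    - [[-0.5,-1.7,-100],[0,0,0]]
    - [[-0.5,-1.7,-100],[0,0,0]]
    - [[-0.5,-1.7,-100],[0,0,0]]

```text
time_s: 44.1
tool_pos: [0.6096, -0.3018, 0.0731]
tool_rot: [180.0, -0.1, -8.3]
force: [-0.8, -0.3, 0.4]
grip_width: 0.0504
```

Emit:
apply_moves:
  targets:
    - [[0,0,0],[0,0,0]]
    - [[0,0,0],[0,0,0]]
    - [[0,0,0],[0,0,0]]
    - [[0,0,0],[0,0,0]]
    - [[0,0,0],[0,0,0]]
    - [[0,0,0],[0,0,0]]
    - [[0,0,0],[0,0,0]]
  hand: 5

```text
time_s: 44.8
tool_pos: [0.6092, -0.3007, 0.0723]
tool_rot: [-180.0, -0.0, -8.3]
force: [-0.3, 2.8, 2.6]
grip_width: 0.0154
```

Emit:
apply_moves:
  targets:
    - [[0,0,20],[0,0,0]]
    - [[0,0,50],[0,0,0]]
    - [[0,0,90],[0,0,0]]
    - [[0,0,130],[0,0,0]]
    - [[0,0,130],[0,0,0]]
    - [[0,0,130],[0,0,0]]
    - [[0,0,130],[0,0,0]]

```text
time_s: 45.5
tool_pos: [0.6079, -0.3017, 0.2004]
tool_rot: [-180.0, 0.2, -8.3]
force: [0.0, 0.6, -0.6]
grip_width: 0.0151
```

```bash
python3 col.py; python3 col.py|head -1
```

```text
[ 0.60777283 -0.30155401  0.19999484]
[(212, [247, 247, 206]), (213, [247, 247, 209]), (214, [247, 247, 206]), (215, [247, 247, 208]), (216, [247, 247, 206]), (217, [247, 247, 207]), (218, [247, 248, 209]), (219, [249, 250, 204]), (220, [252, 248, 164]), (221, [202, 172, 124]), (222, [180, 154, 122]), (223, [183, 159, 125]), (224, [184, 160, 124]), (225, [184, 160, 124]), (226, [184, 159, 125]), (227, [183, 159, 126]), (228, [183, 160, 126]), (229, [184, 159, 125]), (230, [182, 158, 124]), (231, [180, 157, 124]), (232, [181, 158, 125]), (233, [180, 156, 124]), (234, [181, 158, 125]), (235, [180, 157, 124]), (236, [180, 158, 126]), (237, [179, 156, 124]), (238, [178, 155, 124]), (239, [178, 156, 124]), (240, [176, 155, 125]), (241, [171, 147, 116]), (242, [167, 130, 84]), (243, [182, 131, 59]), (244, [206, 150, 58]), (245, [236, 178, 60])]
[(309, [247, 248, 201]), (310, [247, 246, 188]), (311, [246, 237, 174]), (312, [246, 233, 164]), (313, [247, 234, 162]), (314, [232, 204, 148]), (315, [183, 158, 127]), (316, [174, 150, 118]), (317, [177, 154, 120]), (318, [181, 158, 124]), (319, [184, 160, 126]), (320, [182, 159, 127]), (321, [176, 153, 123]), (322, [180, 153, 118]), (323, [248, 234, 148]), (324, [251, 253, 208]), (325, [248, 248, 216]), (326, [247, 247, 213]), (327, [247, 247, 212]), (328, [247, 247, 212]), (329, [247, 247, 212])]
[ 0.60782796 -0.30145666  0.19996805]
```

Emit:
apply_moves:
  targets:
    - [[0,31,0],[0,0,0.137]]
    - [[0,62,0],[0,0,0.274]]
    - [[0,93,0],[0,0,0.411]]
    - [[1,124,0],[0,0,0.548]]
    - [[1,155,0],[0,0,0.685]]
    - [[1,186,0],[0,0,0.822]]
    - [[1,217,0],[0,0,0.959]]
    - [[1,248,0],[0,0,1.096]]

```text
time_s: 46.4
tool_pos: [0.6091, -0.0525, 0.2008]
tool_rot: [-179.9, 0.1, 54.8]
force: [0.6, 0.2, 0.1]
grip_width: 0.0155
```

Emit:
apply_moves:
  targets:
    - [[0,31,0],[0,0,0.137]]
    - [[0,62,0],[0,0,0.274]]
    - [[0,93,0],[0,0,0.411]]
    - [[0.4,125,0],[0,0,0.541]]
    - [[0.4,125,-30],[0,0,0.541]]
    - [[0.4,125,-60],[0,0,0.541]]
    - [[0.4,125,-62],[0,0,0.541]]
    - [[0.4,125,-62],[0,0,0.541]]

```text
time_s: 47.2
tool_pos: [0.6095, 0.0712, 0.1392]
tool_rot: [-179.9, -0.0, 85.5]
force: [0.2, -0.1, 0.1]
grip_width: 0.0153
```

Run:
```python
from h import *
p=shot("wrist"); k=4; o=env.get_obs(); print(np.round(o['tool_pos']*1000,1),o['tool_rot'])
cv2.imwrite('pics/v10.png',cv2.resize(p['image'][110:250,250:390,::-1],None,fx=k,fy=k,interpolation=cv2.INTER_CUBIC))
p=shot("wrist");o=env.get_obs(); print(np.round(o['tool_pos']*1000,1))
```

```text
[610.3  71.3 140.5] [-1.79973957e+02 -1.03434074e-02  8.54534072e+01]
[610.8  71.3 141.2]
```

View pics/v10.png

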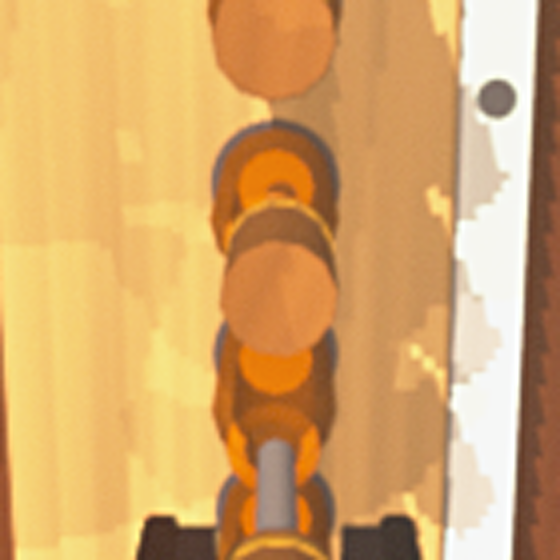

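Same relation as for vial 3: rod tip at (277,447), mouth ring centred at x≈275. Going down.

Emit:
apply_moves:
  targets:
    - [[0,0,-5],[0,0,0]]
    - [[0,0,-8],[0,0,0]]
    - [[0,0,-11],[0,0,0]]
    - [[0,0,-14],[0,0,0]]
    - [[0,0,-17],[0,0,0]]
    - [[0,0,-17],[0,0,0]]

```text
time_s: 47.9
tool_pos: [0.61, 0.0714, 0.1224]
tool_rot: [-180.0, 0.0, 85.5]
force: [-0.8, 0.1, -1.5]
grip_width: 0.0153
```

Emit:
apply_moves:
  targets:
    - [[0,0,-6],[0,0,0]]
    - [[0,0,-12],[0,0,0]]
    - [[0,0,-18],[0,0,0]]
    - [[0,0,-23],[0,0,0]]
    - [[0,0,-27],[0,0,0]]
    - [[0,0,-29],[0,0,0]]
    - [[0,0,-30],[0,0,0]]

```text
time_s: 48.6
tool_pos: [0.61, 0.0717, 0.0929]
tool_rot: [-180.0, -0.0, 85.5]
force: [-3.3, 1.1, 2.3]
grip_width: 0.0153
```

Emit:
apply_moves:
  targets:
    - [[0,0,-1],[0,0,0]]
    - [[0,0,-2],[0,0,0]]
    - [[0,0,-2.5],[0,0,0]]
    - [[0,0,-2.5],[0,0,0]]

```text
time_s: 49.0
tool_pos: [0.6102, 0.0717, 0.0922]
tool_rot: [180.0, 0.0, 85.5]
force: [-6.7, 0.8, 9.9]
grip_width: 0.0153
```

Emit:
apply_moves:
  targets:
    - [[0,0,0],[0,0,0]]
    - [[0,0,0],[0,0,0]]
    - [[0,0,0],[0,0,0]]
    - [[0,0,10],[0,0,0]]
    - [[0,0,30],[0,0,0]]
    - [[0,0,60],[0,0,0]]
    - [[0,0,82],[0,0,0]]
    - [[0,0,82],[0,0,0]]
  hand: 40

```text
time_s: 49.8
tool_pos: [0.6128, 0.0721, 0.1768]
tool_rot: [179.6, -0.1, 85.5]
force: [0.6, 0.3, 0.0]
grip_width: 0.0402
```

Emit:
apply_moves:
  targets:
    - [[-11,-29,0],[0,0,-0.137]]
    - [[-22,-59,0],[0,0,-0.274]]
    - [[-33,-88,0],[0,0,-0.411]]
    - [[-45,-118,0],[0,0,-0.548]]
    - [[-56,-147,0],[0,0,-0.685]]
    - [[-67,-176,0],[0,0,-0.822]]
    - [[-78,-206,0],[0,0,-0.959]]
    - [[-90,-235,0],[0,0,-1.096]]

```text
time_s: 50.6
tool_pos: [0.5195, -0.165, 0.1722]
tool_rot: [180.0, 0.0, 22.3]
force: [0.2, 0.1, 0.3]
grip_width: 0.0398
```

Emit:
apply_moves:
  targets:
    - [[-11,-29,0],[0,0,-0.137]]
    - [[-22,-59,0],[0,0,-0.274]]
    - [[-33,-88,0],[0,0,-0.411]]
    - [[-45,-117.6,0],[0,0,-0.541]]
    - [[-45,-117.6,0],[0,0,-0.541]]
    - [[-45,-117.6,0],[0,0,-0.541]]
    - [[-45,-117.6,0],[0,0,-0.541]]
  hand: 50

```text
time_s: 51.3
tool_pos: [0.4757, -0.28, 0.1724]
tool_rot: [-180.0, 0.0, -8.2]
force: [0.9, 0.1, -0.1]
grip_width: 0.0501
```

```bash
python3 apps.py; python3 apps.py|head -1;  python3 m.py caddy |grep top
```

```text
51.35 [ 475.9 -279.7  172.5] [-179.97    0.     -8.16]
0.66 [ 473.  -279.9] 0.059
51.45 [ 475.9 -279.9  172.6] [-179.99   -0.     -8.17]
caddy top 0.63 [604.3 105.8] -4.47 0.096
```

Shift by (−1, −1) and grasp the last one.

Emit:
apply_moves:
  targets:
    - [[-1,-1,-35],[0,0,0]]
    - [[-1,-1,-65],[0,0,0]]
    - [[-1,-1,-88],[0,0,0]]
    - [[-1,-1,-101],[0,0,0]]
    - [[-1,-1,-101],[0,0,0]]
    - [[-1,-1,-101],[0,0,0]]

```text
time_s: 52.45
tool_pos: [0.4749, -0.2824, 0.0724]
tool_rot: [180.0, -0.1, -8.3]
force: [-0.1, -0.1, 0.7]
grip_width: 0.05
```

Emit:
apply_moves:
  targets:
    - [[0,0,0],[0,0,0]]
    - [[0,0,0],[0,0,0]]
    - [[0,0,0],[0,0,0]]
    - [[0,0,0],[0,0,0]]
    - [[0,0,0],[0,0,0]]
    - [[0,0,0],[0,0,0]]
    - [[0,0,0],[0,0,0]]
  hand: 5

```text
time_s: 53.15
tool_pos: [0.4745, -0.2814, 0.0718]
tool_rot: [-180.0, 0.0, -8.3]
force: [0.2, 2.7, 3.0]
grip_width: 0.0156
```

Emit:
apply_moves:
  targets:
    - [[0,0,20],[0,0,0]]
    - [[0,0,50],[0,0,0]]
    - [[0,0,90],[0,0,0]]
    - [[0,0,130],[0,0,0]]
    - [[0,0,130],[0,0,0]]
    - [[0,0,130],[0,0,0]]
    - [[0,0,130],[0,0,0]]

```text
time_s: 53.85
tool_pos: [0.4733, -0.2821, 0.2002]
tool_rot: [-180.0, 0.1, -8.3]
force: [-0.4, 0.7, -1.5]
grip_width: 0.0152
```

```bash
python3 col.py; python3 col.py|head -1
```

```text
[ 0.47324175 -0.28195033  0.19987202]
[(212, [243, 233, 144]), (213, [243, 232, 142]), (214, [243, 232, 144]), (215, [243, 232, 144]), (216, [243, 232, 143]), (217, [244, 234, 145]), (218, [249, 240, 146]), (219, [226, 188, 107]), (220, [136, 92, 65]), (221, [111, 88, 76]), (222, [110, 95, 82]), (223, [112, 96, 83]), (224, [112, 96, 83]), (225, [112, 95, 82]), (226, [112, 95, 82]), (227, [112, 94, 82]), (228, [112, 96, 83]), (229, [111, 94, 82]), (230, [112, 94, 83]), (231, [111, 95, 82]), (232, [110, 93, 82]), (233, [108, 93, 80]), (234, [110, 94, 82]), (235, [110, 94, 82]), (236, [108, 92, 81]), (237, [110, 94, 82]), (238, [109, 94, 84]), (239, [108, 92, 82]), (240, [109, 94, 84]), (241, [105, 90, 80]), (242, [102, 78, 61]), (243, [100, 67, 40]), (244, [120, 83, 35]), (245, [148, 104, 39])]
[(309, [157, 89, 51]), (310, [156, 90, 51]), (311, [157, 89, 51]), (312, [158, 90, 50]), (313, [154, 93, 58]), (314, [139, 102, 82]), (315, [116, 101, 90]), (316, [107, 93, 82]), (317, [109, 92, 80]), (318, [111, 94, 83]), (319, [111, 94, 82]), (320, [112, 95, 84]), (321, [110, 94, 83]), (322, [108, 93, 83]), (323, [118, 91, 76]), (324, [149, 90, 58]), (325, [158, 89, 50]), (326, [156, 89, 50]), (327, [156, 89, 50]), (328, [155, 88, 50]), (329, [155, 88, 49])]
[ 0.4733057  -0.28189072  0.19986643]
```

Emit:
apply_moves:
  targets:
    - [[11,27,0],[0,0,0.137]]
    - [[22,53,0],[0,0,0.274]]
    - [[33,80,0],[0,0,0.411]]
    - [[44,107,0],[0,0,0.548]]
    - [[55,133,0],[0,0,0.685]]
    - [[67,160,0],[0,0,0.822]]
    - [[78,187,0],[0,0,0.959]]
    - [[89,213,0],[0,0,1.096]]

```text
time_s: 54.75
tool_pos: [0.563, -0.068, 0.2004]
tool_rot: [-179.9, 0.0, 54.8]
force: [-0.0, 0.1, -0.0]
grip_width: 0.0154
```

Emit:
apply_moves:
  targets:
    - [[11,27,0],[0,0,0.137]]
    - [[22,53,0],[0,0,0.274]]
    - [[33,80,0],[0,0,0.411]]
    - [[44,106.5,0],[0,0,0.541]]
    - [[44,106.5,-30],[0,0,0.541]]
    - [[44,106.5,-60],[0,0,0.541]]
    - [[44,106.5,-62],[0,0,0.541]]
    - [[44,106.5,-62],[0,0,0.541]]

```text
time_s: 55.55
tool_pos: [0.6065, 0.0372, 0.1387]
tool_rot: [-179.8, -0.0, 85.5]
force: [0.1, -0.7, -0.3]
grip_width: 0.0154
```

Run:
```python
from h import *
p=shot("wrist"); k=4; o=env.get_obs(); print(np.round(o['tool_pos']*1000,1),o['tool_rot'])
cv2.imwrite('pics/v11.png',cv2.resize(p['image'][110:250,250:390,::-1],None,fx=k,fy=k,interpolation=cv2.INTER_CUBIC))
```

```text
[607.3  37.2 140. ] [-1.79979815e+02 -9.33238366e-03  8.54597169e+01]
```

View pics/v11.png

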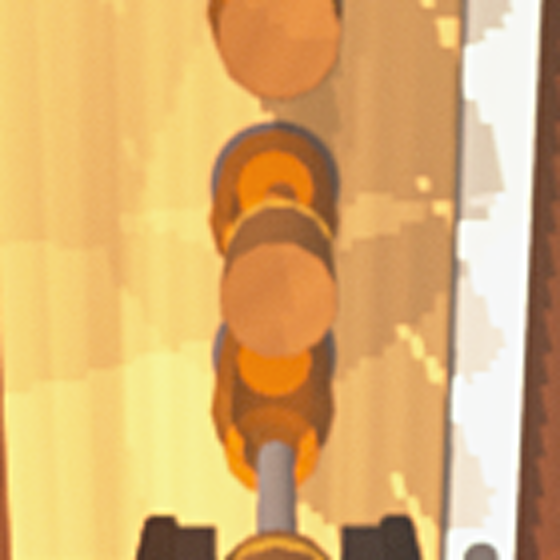

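Emit:
apply_moves:
  targets:
    - [[-0.4,0,-5],[0,0,0]]
    - [[-0.4,0,-8],[0,0,0]]
    - [[-0.4,0,-11],[0,0,0]]
    - [[-0.4,0,-14],[0,0,0]]
    - [[-0.4,0,-17],[0,0,0]]
    - [[-0.4,0,-17],[0,0,0]]

```text
time_s: 56.2
tool_pos: [0.6067, 0.0373, 0.122]
tool_rot: [-180.0, -0.0, 85.5]
force: [-1.2, 0.5, -0.7]
grip_width: 0.0153
```

Emit:
apply_moves:
  targets:
    - [[0,0,-6],[0,0,0]]
    - [[0,0,-12],[0,0,0]]
    - [[0,0,-18],[0,0,0]]
    - [[0,0,-23],[0,0,0]]
    - [[0,0,-27],[0,0,0]]
    - [[0,0,-29],[0,0,0]]
    - [[0,0,-30],[0,0,0]]

```text
time_s: 56.9
tool_pos: [0.6066, 0.0375, 0.0923]
tool_rot: [-180.0, -0.0, 85.5]
force: [-2.6, 0.8, 1.5]
grip_width: 0.0154
```

Emit:
apply_moves:
  targets:
    - [[0,0,-1],[0,0,0]]
    - [[0,0,-2],[0,0,0]]
    - [[0,0,-2.5],[0,0,0]]
    - [[0,0,-2.5],[0,0,0]]

```text
time_s: 57.3
tool_pos: [0.6068, 0.0376, 0.0917]
tool_rot: [-180.0, 0.0, 85.5]
force: [-7.0, 1.5, 9.4]
grip_width: 0.015
```

Emit:
apply_moves:
  targets:
    - [[0,0,0],[0,0,0]]
    - [[0,0,0],[0,0,0]]
    - [[0,0,0],[0,0,0]]
    - [[0,0,10],[0,0,0]]
    - [[0,0,30],[0,0,0]]
    - [[0,0,60],[0,0,0]]
    - [[0,0,90],[0,0,0]]
    - [[0,0,90],[0,0,0]]
  hand: 40

```text
time_s: 58.1
tool_pos: [0.6099, 0.0381, 0.1853]
tool_rot: [179.5, -0.0, 85.5]
force: [-0.2, 0.9, 0.4]
grip_width: 0.0398
```

Emit:
apply_moves:
  targets:
    - [[0,-30,10],[0,0,0]]
    - [[0,-60,20],[0,0,0]]
    - [[0,-90,20],[0,0,0]]
    - [[0,-90,20],[0,0,0]]
    - [[0,-90,20],[0,0,0]]

```text
time_s: 58.6
tool_pos: [0.6067, -0.0536, 0.1997]
tool_rot: [-180.0, -0.0, 85.4]
force: [-0.4, 1.4, 0.5]
grip_width: 0.0402
```

```bash
python3 - <<'E'
from h import *
p=shot("wrist","w20.png"); t=shot("scene","s20.png")
a=cv2.resize(p['image'][0:240,180:460,::-1],None,fx=1.6,fy=1.6,interpolation=cv2.INTER_CUBIC)
b=cv2.resize(t['image'][170:300,290:410,::-1],None,fx=2.9,fy=2.9,interpolation=cv2.INTER_CUBIC)
c=np.zeros((400,800,3),np.uint8); c[:384,:448]=a; c[:377,450:798]=b; cv2.imwrite('pics/v12.png',c)
E
python3 m.py caddy|grep top
```

```text
caddy top 0.73 [604.2 105. ] -4.69 0.104
```

View pics/v12.png

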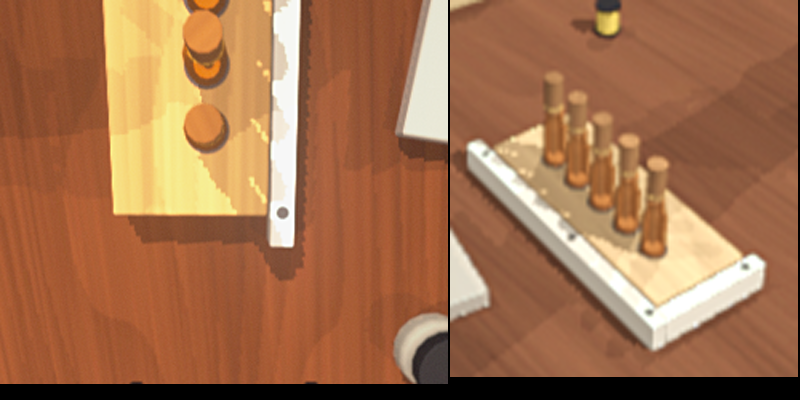

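Everything looks seated and flush: the scene crop shows the block tight in the corner. My picture budget is used up, so I'll confirm with a gentle press on each side against the earlier contact readings (y = −0.0193, x = 0.5457).

Emit:
apply_moves:
  targets:
    - [[-8,0,-45],[0,0,0]]
    - [[-8,0,-90],[0,0,0]]
    - [[-8,0,-135],[0,0,0]]
    - [[-8,0,-170],[0,0,0]]
    - [[-8,0,-184],[0,0,0]]
    - [[-8,10,-184],[0,0,0]]
    - [[-8,20,-184],[0,0,0]]
    - [[-8,26,-184],[0,0,0]]

```text
time_s: 59.85
tool_pos: [0.6007, -0.0242, 0.0186]
tool_rot: [179.8, -0.1, 85.6]
force: [-1.0, -0.5, 0.3]
grip_width: 0.0401
```

Emit:
apply_moves:
  targets:
    - [[0,3,0],[0,0,0]]
    - [[0,6,0],[0,0,0]]
    - [[0,8,0],[0,0,0]]
    - [[0,8,0],[0,0,0]]

```text
time_s: 60.25
tool_pos: [0.5997, -0.0205, 0.0168]
tool_rot: [179.9, 0.1, 85.4]
force: [0.4, -4.3, 2.4]
grip_width: 0.0401
```

Emit:
apply_moves:
  targets:
    - [[0,1,0],[0,0,0]]
    - [[0,2,0],[0,0,0]]
    - [[0,3,0],[0,0,0]]
    - [[0,3,0],[0,0,0]]

```text
time_s: 60.65
tool_pos: [0.5998, -0.0197, 0.0167]
tool_rot: [179.9, 0.3, 85.3]
force: [0.7, -7.4, 4.2]
grip_width: 0.0401
```

Emit:
apply_moves:
  targets:
    - [[0,-20,0],[0,0,0]]
    - [[0,-28,30],[0,0,0]]
    - [[0,-28,75],[0,0,0]]
    - [[0,-28,120],[0,0,0]]
    - [[-10,-18,155],[0,0,-0.14]]
    - [[-25,-3,155],[0,0,-0.28]]
    - [[-40,17,155],[0,0,-0.42]]
    - [[-55,37,155],[0,0,-0.56]]
  hand: 87

```text
time_s: 61.45
tool_pos: [0.543, 0.0229, 0.1709]
tool_rot: [-179.9, -0.1, 53.1]
force: [-0.2, 0.4, -0.4]
grip_width: 0.0859
```

Emit:
apply_moves:
  targets:
    - [[-12,15,0],[0,0,-0.14]]
    - [[-22,30,0],[0,0,-0.28]]
    - [[-23,45,0],[0,0,-0.42]]
    - [[-23,60,0],[0,0,-0.56]]
    - [[-23,75,0],[0,0,-0.7]]
    - [[-23,87,0],[0,0,-0.84]]
    - [[-23,87,0],[0,0,-0.98]]
    - [[-23,87,0],[0,0,-1.011]]

```text
time_s: 62.25
tool_pos: [0.5201, 0.11, 0.1706]
tool_rot: [-179.9, 0.1, -4.6]
force: [0.5, -1.4, -0.3]
grip_width: 0.0872
```

The short-bar stop is confirmed at y = −0.0197. Now the +x press.

Emit:
apply_moves:
  targets:
    - [[0,0,-45],[0,0,0]]
    - [[0,0,-90],[0,0,0]]
    - [[0,0,-135],[0,0,0]]
    - [[0,0,-155],[0,0,0]]
    - [[8,0,-155],[0,0,0]]
    - [[16,0,-155],[0,0,0]]
    - [[21,0,-155],[0,0,0]]
    - [[24,0,-155],[0,0,0]]

```text
time_s: 63.05
tool_pos: [0.5452, 0.1089, 0.0176]
tool_rot: [-180.0, 0.0, -4.6]
force: [-7.4, 0.5, 6.2]
grip_width: 0.0868
```

Emit:
apply_moves:
  targets:
    - [[2,0,0],[0,0,0]]
    - [[4,0,0],[0,0,0]]
    - [[5,0,0],[0,0,0]]
    - [[5,0,0],[0,0,0]]

```text
time_s: 63.45
tool_pos: [0.5455, 0.1089, 0.0165]
tool_rot: [179.9, 0.5, -4.5]
force: [-13.0, -0.1, 10.1]
grip_width: 0.0869
```

Emit:
apply_moves:
  targets:
    - [[-15,0,0],[0,0,0]]
    - [[-30,0,15],[0,0,0]]
    - [[-35,0,60],[0,0,0]]
    - [[-35,0,105],[0,0,0]]
    - [[-35,0,150],[0,0,0]]
    - [[-35,0,160],[0,0,0]]
    - [[-35,0,160],[0,0,0]]

```text
time_s: 64.15
tool_pos: [0.517, 0.1087, 0.1792]
tool_rot: [180.0, -0.4, -4.6]
force: [0.4, 0.3, -0.2]
grip_width: 0.0873
```

Run:
```python
from h import *
p=shot("wrist")
Mc=M['caddy']+[cyl(.01,y,.008,.086,.12) for y in V]
for r in env.regions_of(p,'caddy')[:1]: print('caddy',r['conf'],fit([(p,r['region'].astype(float))],Mc,(.602,.106,-.08)),fit([(p,r['region'].astype(float))],M['caddy'],(.602,.106,-.08)))
for r in env.regions_of(p,'app1'):
    m=r['region'].astype(float); ys,xs=np.nonzero(m); g=back(p,[[xs.mean(),ys.mean()]],.103)[0]
    q,f=fit([(p,m)],[cyl(0,0,.008,.086,.12)],(g[0],g[1],0),(.003,.003,.01)); print('app',round(r['conf'],2),np.round(q[:2]*1000,1),round(f,3))
t=shot("top")
for n in("spool1","bead_jar","stacker","hook_box","varnish","rack","app1"): print(n,[np.round(r['rect']).tolist()+[round(r['conf'],2)] for r in env.regions_of(t,n)][:5])
```

```text
caddy 0.67 (array([ 0.60043885,  0.10560371, -0.0811062 ]), np.float64(0.14718521877602442)) (array([ 0.60043885,  0.10560371, -0.0811062 ]), np.float64(0.14718521877602442))
app 0.95 [605.8  37.1] 0.096
app 0.89 [610.9 104.2] 0.054
app 0.82 [608.3  70.7] 0.074
app 0.8 [615.4 171.7] 0.075
app 0.74 [613.2 137.7] 0.052
spool1 [[292.0, 178.0, 343.0, 187.0, 0.59]]
bead_jar [[362.0, 147.0, 377.0, 161.0, 0.62]]
stacker [[454.0, 170.0, 467.0, 183.0, 0.41]]
hook_box [[293.0, 142.0, 324.0, 163.0, 0.81]]
varnish []
rack [[415.0, 178.0, 445.0, 257.0, 0.79]]
app1 [[300.0, 183.0, 307.0, 196.0, 0.61]]
```

```bash
python3 -c "
from h import *
print(env.sign_off(), env.get_obs()['time_s'])"
```

```text
the job is handed in; nothing more can be done
the job is handed in; nothing more can be done
```

I pushed the caddy flush into the corner stop, then moved all five applicators from the rack into vials 5, 4, 3, 2 and 1. The job was handed in at about 64 s, with the gripper raised clear of everything.

**Flushness:** After the last applicator I pressed gently on both sides again. The tool stopped at y = −19.7 mm against the short bar and x = 545.5 mm against the long bar. The first push had stopped at −19.3 and 545.7 mm. Contact on the left end was first felt about 1 mm short, so the caddy may have slipped slightly and been pushed back.

**Seating:** Each cap pressed down on its rim with 4–10 N, at the expected height. The last wrist picture located five caps about 34 mm apart along the vial row. The final scene picture showed all five upright, with the block tight in the corner.

**Weaker checks:**
- **Wrist camera:** its reported mount shifted by about 1 mm between shots, so I lined up each rod with its vial inside single images and relied on the felt contacts.
- **Final caddy outline fit:** it was loose (mismatch 0.15), though its position agreed with the others.
- **Bystanders:** in the last top picture the bead jar, stacker and hook box were where they started. The varnish bottle was not reported and the spool detection was a false one, so those were not re-measured. No move went near them.

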